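# Stack the component cases in the dock and lock the column

## Robot

A 6-joint arm with a two-finger parallel gripper is mounted at the origin on the work surface. World frame = base frame: x ahead of the robot, y to its left, z up, the work surface at z = 0. Lengths are in m, angles in rad, forces in N, time in s.
With the tool pointing down it reaches from about 0.35 to 0.975 m from the base axis. Payload 4.9 kg.
Tool frame: the origin (TCP) lies midway between the tips of the shut fingers; the grasp point (between the pads) lies 19 mm behind it (env.grip_point_offset is the distance from the TCP to the grasp point, in m); z points along the fingers, y is the line along which they close (so a half turn about z gives the same grasp; the last joint's range is limited). The gripper opens to 85 mm and grips with 20 to 120 N. Pads are 22 mm wide; open, the fingers measure 114 mm over their backs; the gripper's body (76 mm by 85 mm) begins 54 mm behind the grasp point. The pads swing forward as they close: fully open they stand 13 mm farther back than shut.
Start: joints at [1.19, 0.053, 1.613, -0, 1.476, -0.119], TCP at [0.162, 0.604, 0.231] pointing down, gripper open.
Joint ranges: [-3.01, 3.01], [-1.01, 2.22], [0.06, 2.58], [-1.02, 4.17], [0.09, 2.62], [-3.14, 3.14]. Speed limits (rad/s): [2.57, 2.57, 3.14, 3.14, 3.14, 3.14].

## Interface

Orientations are given as a unit quaternion [x, y, z, w].
In Python, from workcell import env gives the robot as it stands.
- The arm moves only by the tool servo_tool, never from a script. Its argument "moves" is a list of rows, each a list of 7 numbers: the shift along the tool's x, y, z normalised to -1 to 1, where 1 is 150 mm, then the turn, a rotation vector about the tool's x, y, z normalised to -1 to 1, where 1 is 90 degrees, then the opening, from -1 (shut) to 1 (fully open). A call has 1 to 10 rows; each row is the pose to reach, as a shift and turn from the pose commanded when the call began, along the tool's axes at that moment; what a row does not reach only later rows make up. A row lasts 1/10 s, in which the tool goes at most 50 mm and 8.59 degrees, less where a joint would pass 70% of its speed; a pose out of reach is approached as far as the arm can. A call with a number of a shift or a turn outside -1 to 1 is refused whole. A call with a gripper value outside its range is refused whole. The fingers move at their own pace and stop on an object; "grip_force" is the grip in N (left out, the last holds). Time passes only in rows, so rows that repeat a pose let the fingers close. It gives the time, the measured TCP pose, the force, the opening and the grip force at its end, in the units of the state.
- env.read_state(): the state, without advancing time (a new reading comes with each control period).
- env.capture(name): name is "side" or "top" or "wrist"; returns the picture (384x512x3 uint8, red, green, blue); there is no depth.
- env.calibration(name): a dict with "camera_matrix" (3x3 intrinsics, pixels), "view" (4x4, takes a point from world to camera coordinates); the wrist camera has in their place "T_tool_cam" (4x4, takes a point from camera to tool coordinates, whose origin is the TCP and whose axes are the flange's). Camera axes: x right, y up, looking along -z (the intrinsics and any distortion apply to the point x, -y, -z); pixel columns grow to the right and rows downward; lengths in m; the calibration is good to about 2 mm. A picture is of the moment at which its call begins: read the wrist's pose just before it. calibration takes no time and is no camera call.
- env.job_done(): hands the job in; it is judged then, once.
The state is a dict: "time": time; "joints": joint angles; "joint_velocities": joint speeds; "effort": joint torques, N m; "ee_pos": TCP position; "eef_rot": TCP orientation; "force": force on the tool from outside, world axes, zero at the start; "wrist_torque": the same for the moment, N m; "opening": opening from 0.0 (shut) to 1.0 (fully open); "grasp_force": force on a finger pad.
Only numpy, scipy, OpenCV 4.12 (cv2) and the standard library are available. Lean on these libraries where they do the work, as an engineer would, in place of code of your own. Each camera call takes 0.05 s, during which the arm holds its last target. There are 200 camera calls.

## Task

Put the class set of component cases away in its stacking dock: swing the keeper bar fully open, lay the cork base board in the nest between the corner tabs, then stack every grey case lying on the desk lid up and squarely on the board in one column, the deep cases below the flat ones, lengthwise along the nest. With the whole column standing, swing the keeper bar back over it to its closed stop; leave the solder spool and the screwdriver undisturbed.

Things in the scene. Friction and masses are not known exactly. Their poses are not given: they have to be found in the camera images.
- dock: fixed dock: grey base plate 225 x 140 x 12 thick, from x = -75 to +150 in its frame. Origin on the table under the nest's centre; its x is the nest's length direction, from nest to post (28 diameter, at x = +118), z up. The nest, 122 x 100, lies between four corner tabs 7 high above the plate, legs 14 long: the middle of each side is open. Board, then column, stand centred in the nest.
- keeper (a joint): quarter-turn keeper bar on a vertical hinge on the post, rad: 0 = closed stop (bar along the dock's -x, over the nest), 1.571 = open stop (bar along the dock's -y, clear of the nest); grows counter-clockwise from above. Dry friction 0.2 N m (1.5 N at the knob), no spring: stays where left. Found closed or up to 0.35 open.
- keeper_hinge (a point): on the hinge axis at the underside of the keeper bar, 202 above the table. Flat steel bar 24 wide, 10 thick; hub over the post 44 diameter, 23 high. A full column of five cases on the board ends 16 below the bar.
- keeper_grip (a point): hold point on the keeper's knob: upright round black knob, 22 diameter, 48 high, standing on the bar 140 from the hinge axis; the point is on the knob's axis, 30 above the bar's top face, 18 below the knob's top (242 above the table).
- board: loose cork base board, stiff, 116 long (its x) x 94 wide (its y) x 10 thick, 90 g, with a finger cut-out 50 long in the middle of each long side, leaving a waist 62 wide to grip; origin at the centre of its underside. Fits the nest with 3 to spare all round; it rests on the plate, 12 above the table.
- deep_1: deep closed hard grey plastic component case, 106 long (its x) x 88 wide (its y) x 40 high, about 320 g, with a full-height finger cut-out 50 long in the middle of each long side, leaving a waist 62 wide (along y) to grip; blank white panel on the lid, two black clips on the end at -x; origin at the centre of its underside, z up through the lid. Starts lid up.
- deep_2: deep closed hard grey plastic component case, 106 long (its x) x 88 wide (its y) x 40 high, about 320 g, with a full-height finger cut-out 50 long in the middle of each long side, leaving a waist 62 wide (along y) to grip; blank white panel on the lid, two black clips on the end at -x; origin at the centre of its underside, z up through the lid. Starts lid up.
- flat_1: flat closed hard grey plastic component case, 106 long (its x) x 88 wide (its y) x 28 high, about 200 g, with a full-height finger cut-out 50 long in the middle of each long side, leaving a waist 62 wide (along y) to grip; blank white panel on the lid, two black clips on the end at -x; origin at the centre of its underside, z up through the lid. Starts lid up. One to three flat cases are present; an absent one reads None.
- flat_2: flat closed hard grey plastic component case, 106 long (its x) x 88 wide (its y) x 28 high, about 200 g, with a full-height finger cut-out 50 long in the middle of each long side, leaving a waist 62 wide (along y) to grip; blank white panel on the lid, two black clips on the end at -x; origin at the centre of its underside, z up through the lid. Starts lid up. One to three flat cases are present; an absent one reads None.
- flat_3: flat closed hard grey plastic component case, 106 long (its x) x 88 wide (its y) x 28 high, about 200 g, with a full-height finger cut-out 50 long in the middle of each long side, leaving a waist 62 wide (along y) to grip; blank white panel on the lid, two black clips on the end at -x; origin at the centre of its underside, z up through the lid. Starts lid up. One to three flat cases are present; an absent one reads None.
- spool: bystander: upright spool of solder, 60 diameter, 44 high, origin at the centre of its underside; leave it alone.
- driver: bystander: screwdriver 180 long, lying on the table; leave it alone.
Things that resemble listed ones, but are neither listed nor needed, are in the scene too. What is shaped like the flat_2 but red is not meant.

How it is judged:
By the outcome, as a careful person would: the job done as asked, in the order asked, and still so for the second after the job is handed in, with the robot touching nothing.
Of flat_1, flat_2, flat_3 only 1 to 3 are there at a start; the rules pass over those that are not, and their reading is None.
At some moment in a run one of board may be knocked a few centimetres aside while the robot is not near it.
Once in a run the grip may slacken for a moment while it holds something.
It also fails if it takes over 210 s, if anything falls off the work surface, if the arm or the gripper's body presses on something with over 40 N, if the wrist force passes 120 N, or if a joint passes its speed limit or range.

## Working session

There is one attempt and no reset: what is moved stays moved. The work goes in short steps, Python scripts to look and compute and a tool call to move; the robot and the scene stay as the last step left them, time stands still between calls to the robot, and variables do not carry over. Pictures are saved under pics/ and viewed, at most 14 in all, crops included, and the job is handed in when it is done.

Besides the shell and the picture viewer there is one more tool, called after "Call:" as a command line: name --pt "numbers of a row" for each row, then --argument value for the rest. servo_tool: Moves the arm, as the interface text tells. Scaled input: -1 to 1 covers 150 mm each way for a shift and 90 degrees each way for a turn. Its arguments: {"type":"object","properties":{"moves":{"type":"array"},"grip_force":{"type":"number"}},"required":["moves"]}

```bash
mkdir -p pics; ls; python3 - <<'E'
from workcell import env
import cv2, numpy as np
np.set_printoptions(precision=4,suppress=True)
for n in("top","side"):
    im=env.capture(n); cv2.imwrite(f"pics/{n}0.png",cv2.cvtColor(im,cv2.COLOR_RGB2BGR))
    print(n,env.calibration(n))
print(env.calibration("wrist")); print(env.read_state()); print(env.grip_point_offset)
E
```

```text
pics
top {'camera_matrix': array([[434.5198,   0.    , 256.8929],
       [  0.    , 434.5198, 195.659 ],
       [  0.    ,   0.    ,   1.    ]]), 'view': array([[-0.0127, -0.9999, -0.0116,  0.0881],
       [ 0.9933, -0.014 ,  0.115 , -0.6372],
       [-0.1152, -0.01  ,  0.9933, -1.3386],
       [ 0.    ,  0.    ,  0.    ,  1.    ]])}
side {'camera_matrix': array([[382.7542,   0.    , 258.3626],
       [  0.    , 382.7542, 191.0398],
       [  0.    ,   0.    ,   1.    ]]), 'view': array([[ 0.7768, -0.6297, -0.0017, -0.4078],
       [ 0.3163,  0.3879,  0.8657, -0.3455],
       [-0.5445, -0.673 ,  0.5005, -0.7595],
       [ 0.    ,  0.    ,  0.    ,  1.    ]])}
{'camera_matrix': array([[304.17  ,   0.    , 251.9427],
       [  0.    , 304.17  , 191.0427],
       [  0.    ,   0.    ,   1.    ]]), 'T_tool_cam': array([[ 0.0006,  0.9592,  0.2829,  0.0719],
       [ 1.    , -0.0007,  0.0003,  0.0006],
       [ 0.0005,  0.2829, -0.9592, -0.1428],
       [ 0.    ,  0.    ,  0.    ,  1.    ]])}
{'time': 0.1, 'joints': array([ 1.19  ,  0.0533,  1.6142,  0.    ,  1.476 , -0.119 ]), 'joint_velocities': array([ 0.001 ,  0.0001, -0.0045,  0.001 ,  0.0001,  0.0015]), 'effort': array([ -0.0003, -39.4907, -37.1362,  -0.0001,   0.0039,  -0.    ]), 'ee_pos': array([0.1615, 0.6032, 0.2301]), 'eef_rot': array([ 0.1305,  0.9914, -0.0009, -0.0002]), 'force': array([-0.2894,  0.6548,  0.3173]), 'wrist_torque': array([ 0.0213,  0.0179, -0.0245]), 'grasp_force': 0.0, 'opening': 0.9984656386446462}
0.0187
```

```bash
python3 - <<'E'
import cv2
a=cv2.imread("pics/top0.png");cv2.imwrite("pics/top0b.png",cv2.resize(a,(800,600),interpolation=cv2.INTER_CUBIC))
a=cv2.imread("pics/side0.png");cv2.imwrite("pics/side0b.png",cv2.resize(a,(800,600),interpolation=cv2.INTER_CUBIC))
E
```

```text
(no output)
```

View pics/top0b.png

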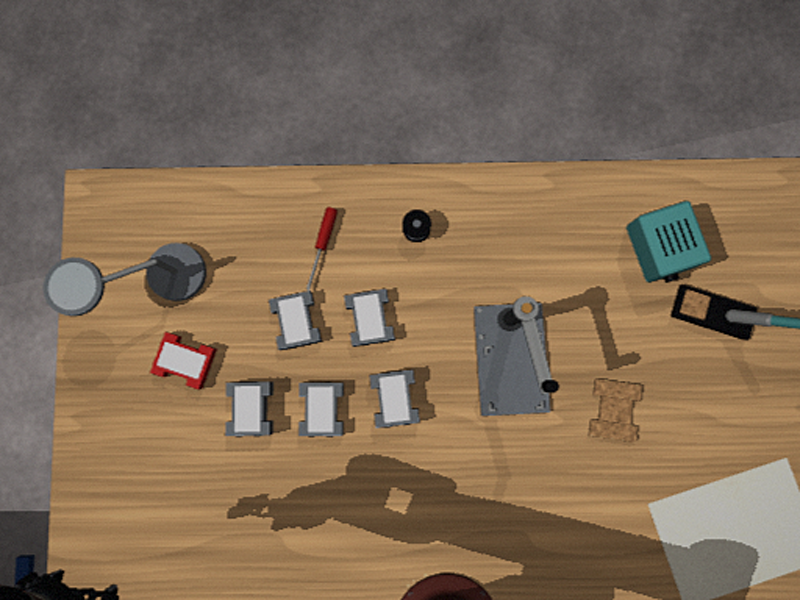

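View pics/side0b.png

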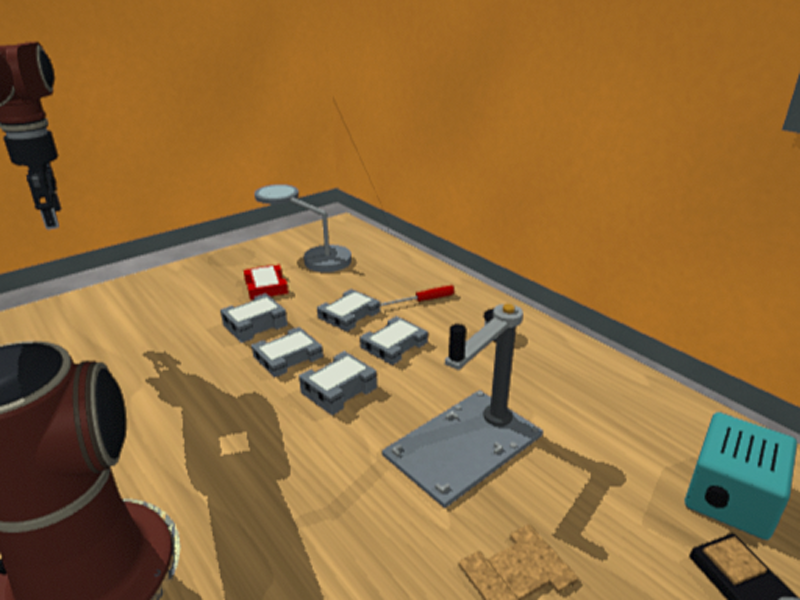

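Top picture (800x600 scale): candidate grey cases are at (296,320), (371,317), (249,408), (321,409) and (396,398). The red case at (183,360) is not wanted. The cork board at (615,410) is the notched one; the sponge at (695,303) is a look-alike. The dock is at (512,360), its bar about 0.3 rad open with the knob at (549,386). The spool (417,225) and driver (320,250) stay put.

```bash
cat > h.py <<'E'
from workcell import env
import cv2, numpy as np
from scipy.spatial.transform import Rotation as R
np.set_printoptions(precision=4,suppress=True)
S=np.diag([1,-1,-1.])
def cam(n,st=None):
    c=env.calibration(n);K=c["camera_matrix"]
    if n=="wrist":
        T=np.eye(4);T[:3,:3]=R.from_quat(st["eef_rot"]).as_matrix();T[:3,3]=st["ee_pos"]
        V=np.linalg.inv(T@c["T_tool_cam"])
    else: V=c["view"]
    return K@S@V[:3]
def proj(P,X):
    x=P@np.append(X,1); return x[:2]/x[2]
def onz(P,uv,z):   # pixel -> world point on plane z
    H=np.c_[P[:,0],P[:,1],P[:,2]*z+P[:,3]]; x=np.linalg.solve(H,[uv[0],uv[1],1]); return x[:2]/x[2]
def tri(P1,a,P2,b):
    X=cv2.triangulatePoints(P1,P2,np.float64(a).reshape(2,1),np.float64(b).reshape(2,1))[:,0]; return X[:3]/X[3]
def shot(n,f=None):
    st=env.read_state();im=cv2.cvtColor(env.capture(n),cv2.COLOR_RGB2BGR)
    if f: cv2.imwrite("pics/"+f,im)
    return im,cam(n,st),st
def blobs(m,amin):
    n,l,s,c=cv2.connectedComponentsWithStats(m.astype(np.uint8)); out=[]
    for i in range(1,n):
        if s[i,4]>=amin:
            cs,_=cv2.findContours((l==i).astype(np.uint8),cv2.RETR_EXTERNAL,cv2.CHAIN_APPROX_NONE)
            out.append((c[i],s[i,4],cv2.minAreaRect(max(cs,key=len)),s[i]))
    return out
def plan(pos,yaw):
    """normalised shift/turn to TCP pos, tool down with tool y at angle yaw from world +y (mod 180)"""
    st=env.read_state();r0=R.from_quat(st["eef_rot"])
    best=min((R.from_euler("z",yaw+k*np.pi)*R.from_quat([0,1,0,0]) for k in(-1,0,1)),key=lambda r:(r0.inv()*r).magnitude())
    d=r0.inv().apply(np.array(pos)-st["ee_pos"])/.15; t=(r0.inv()*best).as_rotvec()/(np.pi/2)
    print("shift",d.round(3),"turn",t.round(3),"at",st["ee_pos"],"t",st["time"])
E
python3 - <<'E'
from h import *
t=cv2.imread("pics/top0.png");s=cv2.imread("pics/side0.png")
for n,im in(("top",t),("side",s)):
    h=cv2.cvtColor(im,cv2.COLOR_BGR2HSV); m=(h[...,1]<40)&(h[...,2]>150)
    print(n)
    for c,a,r,_ in blobs(m,60): print(c.round(1),a,[round(x,1) for x in r[1]],round(r[2],1))
    m=(h[...,0]>5)&(h[...,0]<20)&(h[...,1]>90)
P=cam("top")
b=t[185:275,290:420];cv2.imwrite("pics/dock.png",cv2.resize(b,None,fx=6,fy=6,interpolation=cv2.INTER_CUBIC))
E
```

```text
top
[ 45.9 182.9] 640 [29.0, 28.0] 90.0
[235.7 202.6] 445 [27.9, 15.8] 80.5
[187.7 204.5] 442 [27.8, 15.7] 78.7
[115.5 230.1] 431 [27.8, 15.5] 18.4
[252.  254.8] 474 [29.3, 16.3] 83.7
[157.5 261.1] 464 [29.0, 15.0] 90.0
[204.5 261.9] 465 [29.0, 15.0] 90.0
[473.3 330.2] 4382 [70.2, 94.2] 71.6
side
[176.4 122.8] 120 [6.6, 22.1] 86.4
[169.1 176.6] 139 [10.3, 14.3] 81.9
[222.6 194. ] 235 [10.3, 27.7] 63.4
[160.7 197.5] 253 [9.2, 30.0] 71.6
[251.5 213.1] 294 [12.2, 29.3] 59.0
[182.4 220.5] 321 [10.9, 32.7] 69.4
[215.4 238.2] 401 [13.7, 34.4] 60.5
```

View pics/dock.png

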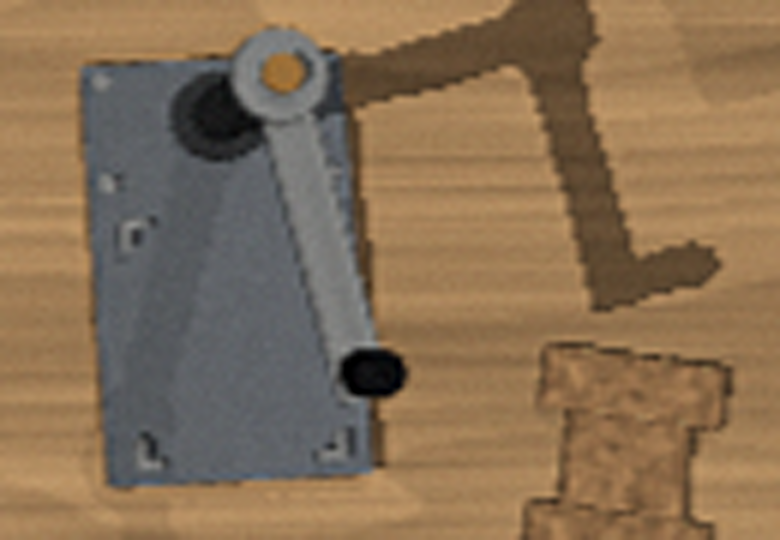

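```bash
python3 - <<'E'
from h import *
P=cam("top");Q=cam("side")
prs=dict(A=((187.7,204.5),(222.6,194),78.7),B=((235.7,202.6),(251.5,213.1),80.5),C=((157.5,261.1),(160.7,197.5),90),D=((204.5,261.9),(182.4,220.5),90),E=((252,254.8),(215.4,238.2),83.7))
t=cv2.imread("pics/top0.png");h=cv2.cvtColor(t,cv2.COLOR_BGR2HSV); m=(h[...,1]<40)&(h[...,2]>150)
for k,(a,b,_) in prs.items():
    X=tri(P,a,Q,b)
    n,l=cv2.connectedComponents(m.astype(np.uint8)); ys,xs=np.nonzero(l==l[int(round(a[1])),int(round(a[0]))])
    W=np.array([onz(P,(x,y),X[2]) for x,y in zip(xs,ys)]);w,v=np.linalg.eigh(np.cov(W.T));d=v[:,1]*np.sign(v[0,1])
    print(k,X,"onz.028",onz(P,a,.028),".04",onz(P,a,.04),"yaw",np.degrees(np.arctan2(d[1],d[0])))
c=lambda u,v:(290+(u-2.5)/6,185+(v-2.5)/6)
for q in [(82,66),(108,485),(372,468),(345,55)]: print(onz(P,c(*q),.012))
print("post base",onz(P,c(215,118),.012+.006),"hub",onz(P,c(283,71),.225),"knob",onz(P,c(378,375),.26), onz(P,c(373,372),.24))
# board cork
m=(h[...,1]>0)
roi=t[225:290,370:415];cv2.imwrite("pics/b.png",roi)
for q in [(548,343),(733,365)]:print("board",onz(P,c(*q),.01))
b4=[(594,378),(644,383),(589,435),(637,442)]
print(np.mean([onz(P,(u*.64-.2,v*.64-.2),.01) for u,v in b4],0),[onz(P,(u*.64-.2,v*.64-.2),.01) for u,v in b4])
E
```

```text
A [0.6142 0.3003 0.0287] onz.028 [0.6142 0.3005] .04 [0.613  0.2984] yaw 11.435444636692933
B [0.6178 0.1475 0.0287] onz.028 [0.6182 0.1474] .04 [0.6169 0.1467] yaw 8.250897998176603
C [0.4365 0.3921 0.0397] onz.028 [0.4369 0.3945] .04 [0.4373 0.3916] yaw 0.9275592223401459
D [0.4324 0.2467 0.0287] onz.028 [0.4326 0.2466] .04 [0.433  0.2451] yaw 0.14290518142925185
E [0.4527 0.0973 0.0405] onz.028 [0.4528 0.0974] .04 [0.453  0.0971] yaw 6.327810547191454
[ 0.6394 -0.0695]
[ 0.417  -0.0777]
[ 0.4242 -0.2168]
[ 0.6434 -0.2106]
post base [ 0.6099 -0.1391] hub [ 0.6115 -0.14  ] knob [ 0.474  -0.1706] [ 0.4753 -0.1725]
board [ 0.4884 -0.3127]
board [ 0.4756 -0.4098]
[ 0.4249 -0.3512] [array([ 0.4886, -0.3097]), array([ 0.4772, -0.4105]), array([ 0.3745, -0.2945]), array([ 0.3594, -0.3901])]
```

Call:
servo_tool --pt "0 0 -0.6 0 0 -0.167 1" --pt "0 0 -0.6 0 0 -0.167 1" --pt "0 0 -0.6 0 0 -0.167 1"

```text
time: 0.4
ee_pos: [0.1626, 0.606, 0.3293]
eef_rot: [-0.001, 1.0, 0.006, 0.002]
force: [0.6, -0.3, 1.7]
opening: 1.003
grasp_force: 0.0
```

Call:
servo_tool --pt "-0.42 -1 0 0 0 0 1" --pt "-0.42 -1 0 0 0 0 1" --pt "-0.42 -1 0 0 0 0 1" --pt "-0.42 -1 0 0 0 0 1"

```text
time: 0.8
ee_pos: [0.2258, 0.4506, 0.3205]
eef_rot: [0.002, 1.0, -0.001, 0.0]
force: [0.4, 0.7, -0.3]
opening: 0.997
grasp_force: 0.0
```

Call:
servo_tool --pt "-0.42 -1 0 0 0 0 1" --pt "-0.42 -1 0 0 0 0 1" --pt "-0.42 -1 0 0 0 0 1" --pt "-0.42 -1 0 0 0 0 1"

```text
time: 1.2
ee_pos: [0.289, 0.3011, 0.3209]
eef_rot: [0.002, 1.0, -0.0, 0.0]
force: [-0.4, 0.2, 0.4]
opening: 1.001
grasp_force: 0.0
```

Call:
servo_tool --pt "-0.42 -1 0 0 0 0 1" --pt "-0.42 -1 0 0 0 0 1" --pt "-0.42 -1 0 0 0 0 1" --pt "-0.42 -1 0 0 0 0 1"

```text
time: 1.6
ee_pos: [0.3522, 0.151, 0.3209]
eef_rot: [0.003, 1.0, -0.0, 0.0]
force: [0.1, 1.2, 0.5]
opening: 1.0
grasp_force: 0.0
```

Call:
servo_tool --pt "-0.42 -1 0 0 0 0 1" --pt "-0.42 -1 0 0 0 0 1" --pt "-0.42 -1 0 0 0 0 1" --pt "-0.42 -1 0 0 0 0 1"

```text
time: 2.0
ee_pos: [0.4152, 0.0009, 0.3205]
eef_rot: [0.002, 1.0, -0.0, -0.001]
force: [0.2, 0.2, -0.3]
opening: 1.001
grasp_force: 0.0
```

Call:
servo_tool --pt "-0.1 -0.8 0 0 0 0 1" --pt "-0.1 -0.8 0 0 0 0 1" --pt "-0.1 -0.8 0 0 0 0 1" --pt "-0.1 -0.8 0 0 0 0 1" --pt "-0.1 -0.8 0 0 0 0 1"

```text
time: 2.5
ee_pos: [0.4294, -0.1153, 0.3209]
eef_rot: [-0.0, 1.0, 0.001, -0.0]
force: [-0.6, 1.2, -0.9]
opening: 0.999
grasp_force: 0.0
```

```bash
python3 - <<'E'
from h import *
im,P,st=shot("wrist","w1.png")
print(st["joints"],st["eef_rot"],st["force"])
plan([.4745,-.171,.30],np.radians(13))
print(proj(P,[.475,-.171,.26]),proj(P,[.425,-.351,.01]))
cv2.imwrite("pics/w1b.png",cv2.resize(im,(800,600),interpolation=cv2.INTER_CUBIC))
E
```

```text
[-0.4306 -0.4312  1.8869  0.001   1.6872 -2.002 ] [-0.0004  1.      0.0007 -0.0003] [-0.5515  1.232  -0.9056]
shift [-0.3   -0.375  0.14 ] turn [ 0.001 -0.    -0.143] at [ 0.4294 -0.1149  0.3211] t 2.55
[176.8913 264.2548] [ 93.5196 148.3708]
```

View pics/w1b.png

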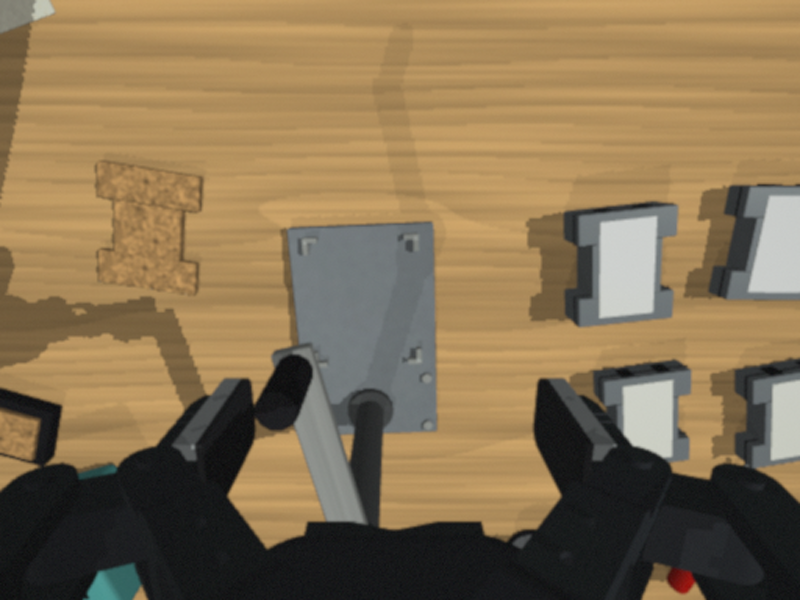

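Wrist view (800x600): board at (148,228), nest tabs at (307,246), (410,242), (413,355) and (320,360), knob top near (277,405). These agree with the top camera. The chosen board is notched cork, so the choice stands. Next I grasp the knob.

Call:
servo_tool --pt "-0.3 -0.375 0.14 0 0 -0.143 1" --pt "-0.3 -0.375 0.14 0 0 -0.143 1" --pt "-0.3 -0.375 0.14 0 0 -0.143 1" --pt "-0.3 -0.375 0.35 0 0 -0.143 1" --pt "-0.3 -0.375 0.5 0 0 -0.143 1" --pt "-0.3 -0.375 0.653 0 0 -0.143 1" --pt "-0.3 -0.375 0.653 0 0 -0.143 1" --grip_force 25

```text
time: 3.25
ee_pos: [0.4724, -0.1695, 0.22]
eef_rot: [-0.113, 0.994, 0.002, -0.003]
force: [-0.2, -0.2, 0.4]
opening: 0.996
grasp_force: 0.0
```

Call:
servo_tool --pt "0 0 0 0 0 0 -1" --pt "0 0 0 0 0 0 -1" --pt "0 0 0 0 0 0 -1" --pt "0 0 0 0 0 0 -1" --pt "0 0 0 0 0 0 -1" --pt "0 0 0 0 0 0 -1" --pt "0 0 0 0 0 0 -1" --pt "0 0 0 0 0 0 -1" --grip_force 25

```text
time: 4.05
ee_pos: [0.4746, -0.1725, 0.2245]
eef_rot: [-0.112, 0.994, -0.0, 0.001]
force: [-0.6, 0.6, 5.5]
opening: 0.25
grasp_force: 25.8
```

```bash
python3 - <<'E'
from h import *
st=env.read_state();print(st)
E
```

```text
{'time': 4.05, 'joints': array([-0.4963, -0.2371,  1.8951,  0.0003,  1.4822, -2.2922]), 'joint_velocities': array([-0.002 ,  0.0004, -0.0011,  0.001 ,  0.0012, -0.0005]), 'effort': array([ -0.4546, -24.0077, -34.3597,  -0.1817,  -0.3628,   0.0043]), 'ee_pos': array([ 0.4746, -0.1725,  0.2245]), 'eef_rot': array([-0.1123,  0.9937, -0.0003,  0.0007]), 'force': array([-0.5683,  0.6434,  5.5133]), 'wrist_torque': array([0.207 , 0.153 , 0.0097]), 'grasp_force': 25.777086317539215, 'opening': 0.24965662138447037}
```

```bash
cat > arc.py <<'E'
from h import *
import sys
def arc(h,end_deg,yaw_d,n):
    st=env.read_state();r0=R.from_quat(st["eef_rot"]);p=st["ee_pos"];v=p[:2]-h;r=np.hypot(*v);b=np.degrees(np.arctan2(v[1],v[0]))%360
    print("r",r,"bearing",b,p,st["force"])
    for i in range(1,n+1):
        a=np.radians(b+(end_deg-b)*i/n);q=np.array([*(np.array(h)+.14*np.array([np.cos(a),np.sin(a)])),p[2]])
        d=r0.inv().apply(q-p)/.15;print([round(x,2) for x in d[:2]],round(-yaw_d*i/n/90,3))
E
python3 -c "
from arc import *
arc([.611,-.1395],272.5,40,9)"
```

```text
r 0.14035843532856898 bearing 193.61208948696745 [ 0.4746 -0.1725  0.2245] [-0.5683  0.6434  5.5133]
[np.float64(-0.02), np.float64(-0.14)] -0.049
[np.float64(-0.05), np.float64(-0.28)] -0.099
[np.float64(-0.1), np.float64(-0.41)] -0.148
[np.float64(-0.18), np.float64(-0.53)] -0.198
[np.float64(-0.27), np.float64(-0.64)] -0.247
[np.float64(-0.38), np.float64(-0.74)] -0.296
[np.float64(-0.5), np.float64(-0.81)] -0.346
[np.float64(-0.63), np.float64(-0.87)] -0.395
[np.float64(-0.77), np.float64(-0.91)] -0.444
```

Call:
servo_tool --pt "-0.02 -0.14 0 0 0 -0.05 -1" --pt "-0.05 -0.28 0 0 0 -0.1 -1" --pt "-0.1 -0.41 0 0 0 -0.15 -1" --pt "-0.18 -0.53 0 0 0 -0.2 -1" --pt "-0.27 -0.64 0 0 0 -0.25 -1" --pt "-0.38 -0.74 0 0 0 -0.3 -1" --pt "-0.5 -0.81 0 0 0 -0.35 -1" --pt "-0.63 -0.87 0 0 0 -0.4 -1" --pt "-0.77 -0.91 0 0 0 -0.44 -1" --pt "-0.77 -0.91 0 0 0 -0.44 -1"

```text
time: 5.05
ee_pos: [0.6157, -0.2802, 0.2237]
eef_rot: [-0.443, 0.897, 0.002, -0.004]
force: [-11.7, 1.4, 6.9]
opening: 0.249
grasp_force: 27.4
```

```bash
python3 -c "
from arc import *
print(env.read_state()['grasp_force'],env.read_state()['opening'])
arc([.611,-.1395],275,0,1)"
```

```text
27.40239143371582 0.24902524183518696
r 0.14080231020948802 bearing 271.91041069510607 [ 0.6157 -0.2802  0.2237] [-11.6855   1.4493   6.9495]
[np.float64(-0.04), np.float64(-0.03)] 0.0
```

Call:
servo_tool --pt "0 0 0 0 0 0 0.3" --pt "0 0 0 0 0 0 0.3" --pt "0 0 0 0 0 0 0.3" --pt "0 0 -0.3 0 0 0 0.5" --pt "0 0 -0.65 0 0 0 0.5" --pt "0 0 -0.65 0 0 0 1" --pt "0 0 -0.65 0 0 0 1"

```text
time: 5.75
ee_pos: [0.618, -0.2801, 0.3239]
eef_rot: [-0.442, 0.897, -0.002, 0.001]
force: [-0.5, -0.3, 0.1]
opening: 0.997
grasp_force: 0.0
```

Call:
servo_tool --pt "0.9 0.6 0 0 0 0.68 1" --pt "0.9 0.6 0 0 0 0.68 1" --pt "0.9 0.6 0 0 0 0.68 1" --pt "0.9 0.6 0 0 0 0.68 1" --pt "0.9 0.6 0.4 0 0 0.68 1" --pt "0.9 0.6 0.4 0 0 0.68 1" --pt "0.9 0.6 0.4 0 0 0.68 1" --pt "0.9 0.6 0.4 0 0 0.68 1" --pt "0.9 0.6 0.4 0 0 0.68 1"

```text
time: 6.65
ee_pos: [0.4633, -0.3316, 0.2596]
eef_rot: [0.075, 0.997, 0.001, -0.001]
force: [0.3, -0.6, 0.2]
opening: 0.999
grasp_force: 0.0
```

```bash
python3 - <<'E'
from h import *
im,P,st=shot("wrist","w2.png"); shot("top","top2.png")
print(st["joints"],R.from_quat(st["eef_rot"]).as_euler("zyx",degrees=True),st["force"])
print(proj(P,[.425,-.351,.01]))
plan([.425,-.351,.06],np.radians(-8.5))
np.save("P2.npy",P)
cv2.imwrite("pics/w2b.png",cv2.resize(im,(800,600),interpolation=cv2.INTER_CUBIC))
E
```

```text
[-0.7519 -0.0928  1.7092  0.      1.5269 -2.1734] [-171.4446   -0.0724 -179.9321] [ 0.3193 -0.5528  0.1719]
[231.9369 131.8338]
shift [ 0.236 -0.164  1.338] turn [ 0.    -0.    -0.001] at [ 0.4637 -0.3319  0.2607] t 6.75
```

View pics/w2b.png

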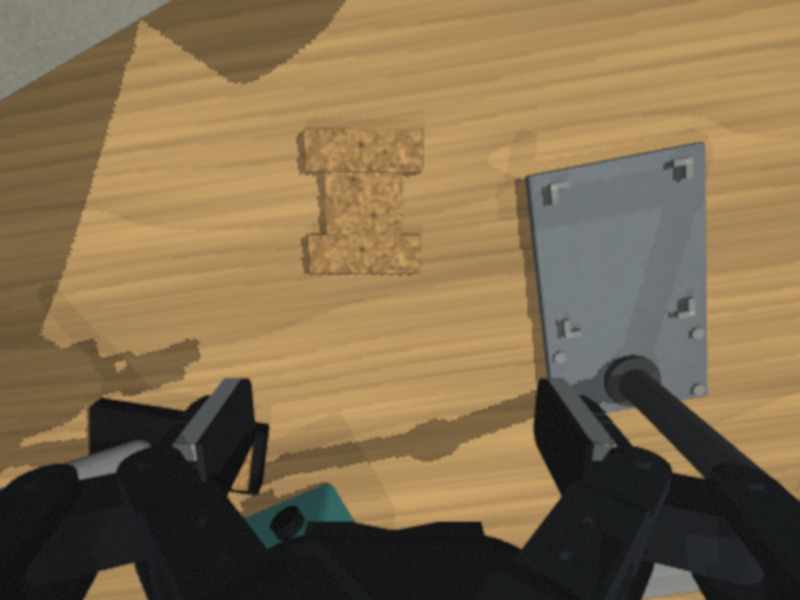

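Board corners at (304,129), (423,129), (420,273), (310,275). Plate corners at (529,177), (705,143), (707,395). Tab outer corners near (545,187), (692,157), (694,315), (562,340).

```bash
python3 - <<'E'
from h import *
P=np.load("P2.npy");f=lambda u,v:(u*.64-.2,v*.64-.2)
b=np.array([onz(P,f(*q),.01) for q in[(304,129),(423,129),(420,273),(310,275)]]);print(b,b.mean(0))
print("yaw",[np.degrees(np.arctan2(*(b[j]-b[i])[::-1])) for i,j in((1,2),(0,3))],[np.linalg.norm(b[i]-b[j]) for i,j in((0,1),(1,2),(2,3),(3,0))])
p=np.array([onz(P,f(*q),.012) for q in[(529,177),(705,143),(707,395)]]);print("plate",p,(p[0]+p[2])/2,[np.linalg.norm(p[0]-p[1]),np.linalg.norm(p[2]-p[1])],np.degrees(np.arctan2(*(p[2]-p[1])[::-1])))
t=np.array([onz(P,f(*q),.016) for q in[(545,187),(692,157),(694,315),(562,340)]]);print("tabs",t,t.mean(0))
# triangulate board corners vs top2
T=cam("top")
im=cv2.imread("pics/top2.png")
plan([b.mean(0)[0],b.mean(0)[1],.06],np.radians(-8.5))
cv2.imwrite("pics/t2.png",cv2.resize(im[180:290,290:420],(780,660)[:2],interpolation=cv2.INTER_CUBIC)[:600])
E
```

```text
[[ 0.3597 -0.3864]
 [ 0.3734 -0.2947]
 [ 0.4871 -0.3123]
 [ 0.475  -0.4048]] [ 0.4238 -0.3495]
yaw [np.float64(-8.79928655962164), np.float64(-9.074996305564607)] [np.float64(0.09270585107769087), np.float64(0.11508366977745171), np.float64(0.09329250968728031), np.float64(0.11681657899112076)]
plate [[ 0.4218 -0.216 ]
 [ 0.4164 -0.0782]
 [ 0.6384 -0.069 ]] [ 0.5301 -0.1425] [np.float64(0.1379117780969393), np.float64(0.222179319282946)] 2.3816421087675064
tabs [[ 0.431  -0.2051]
 [ 0.4252 -0.0904]
 [ 0.557  -0.0852]
 [ 0.5633 -0.1982]] [ 0.4941 -0.1447]
shift [ 0.245 -0.156  1.338] turn [ 0.    -0.    -0.001] at [ 0.4637 -0.3319  0.2607] t 6.75
```

View pics/t2.png

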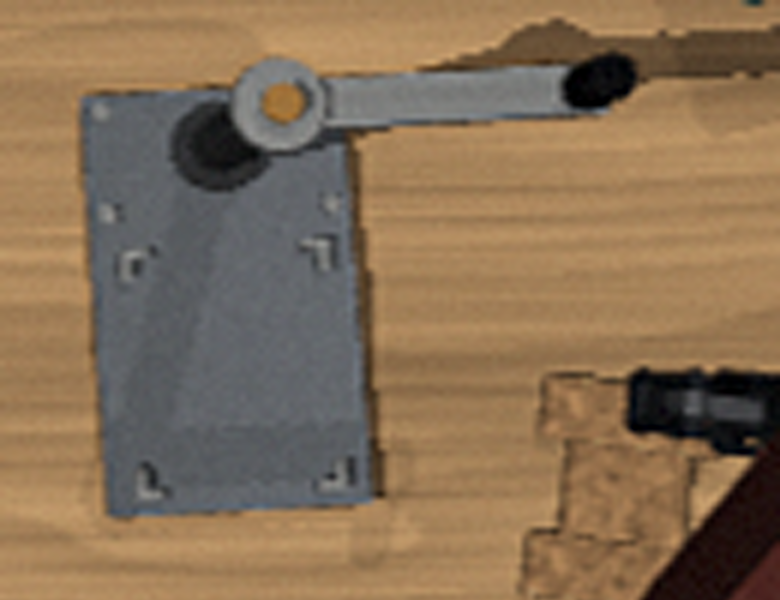

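Call:
servo_tool --pt "0.245 -0.156 0.3 0 0 0.005 1" --pt "0.245 -0.156 0.6 0 0 0.005 1" --pt "0.245 -0.156 1 0 0 0.005 1" --pt "0.245 -0.156 1 0 0 0.005 1" --pt "0.245 -0.156 1 0 0 0.005 1"

```text
time: 7.25
ee_pos: [0.4226, -0.3482, 0.1084]
eef_rot: [0.079, 0.997, 0.002, -0.002]
force: [-0.9, 0.0, 0.2]
opening: 1.001
grasp_force: 0.0
```

```bash
python3 - <<'E'
from h import *
im,P,st=shot("wrist","w3.png")
plan([.424,-.350,-.004],np.radians(-8.9))
cv2.imwrite("pics/w3b.png",im)
E
```

```text
shift [ 0.    -0.003  0.769] turn [ 0.    -0.    -0.002] at [ 0.4241 -0.3496  0.1114] t 7.3
```

View pics/w3b.png

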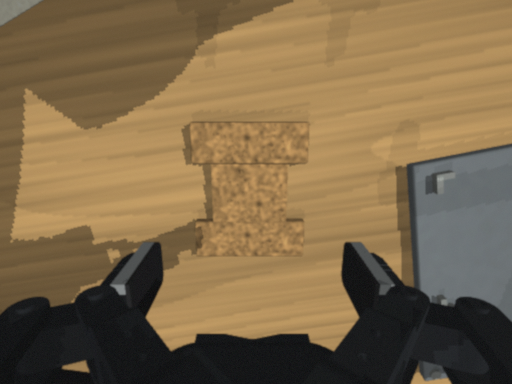

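The board sits centred under the tool, waist rows 164–219 and mid column about 250. Going down to grip.

Call:
servo_tool --pt "0 0 0.3 0 0 0 1" --pt "0 0 0.5 0 0 0 1" --pt "0 0 0.65 0 0 0 1" --pt "0 0 0.72 0 0 0 1" --pt "0 0 0.77 0 0 0 1" --pt "0 0 0.77 0 0 0 1" --pt "0 0 0.77 0 0 0 1"

```text
time: 8.0
ee_pos: [0.4249, -0.3507, -0.0028]
eef_rot: [0.08, 0.997, -0.001, 0.001]
force: [-0.7, 1.1, -0.3]
opening: 0.999
grasp_force: 0.0
```

Call:
servo_tool --pt "0 0 0 0 0 0 0.6" --pt "0 0 0 0 0 0 0.3" --pt "0 0 0 0 0 0 -1" --pt "0 0 0 0 0 0 -1" --pt "0 0 0 0 0 0 -1" --pt "0 0 0 0 0 0 -1" --grip_force 40

```text
time: 8.6
ee_pos: [0.4246, -0.3505, -0.0031]
eef_rot: [0.08, 0.997, -0.001, 0.001]
force: [-0.2, 1.1, 6.1]
opening: 0.712
grasp_force: 44.1
```

```bash
python3 - <<'E'
from h import *
st=env.read_state();print(st["force"],st["opening"],st["grasp_force"])
plan([.4933,-.1443,.06],np.radians(2.1))
E
```

```text
[-0.2483  1.0951  6.1308] 0.7124605674663826 44.11242663860321
shift [-0.234  1.429 -0.422] turn [-0.001  0.001 -0.125] at [ 0.4246 -0.3505 -0.0031] t 8.6
```

Call:
servo_tool --pt "0 0 -0.2 0 0 0 -1" --pt "0 0 -0.45 0 0 0 -1" --pt "-0.05 0.2 -0.5 0 0 -0.04 -1" --pt "-0.1 0.5 -0.5 0 0 -0.08 -1" --pt "-0.2 0.8 -0.5 0 0 -0.125 -1" --pt "-0.2 1 -0.5 0 0 -0.125 -1" --pt "-0.2 1 -0.5 0 0 -0.125 -1" --pt "-0.2 1 -0.5 0 0 -0.125 -1"

```text
time: 9.4
ee_pos: [0.477, -0.2057, 0.07]
eef_rot: [-0.019, 1.0, -0.0, -0.0]
force: [-0.2, 0.1, -1.0]
opening: 0.707
grasp_force: 44.2
```

```bash
python3 - <<'E'
from h import *
im,P,st=shot("wrist","w4.png");print(st["opening"],st["grasp_force"])
plan([.4933,-.1443,.012],np.radians(2.1))
E
```

```text
0.7070977468048568 44.185370206832886
shift [-0.124  0.411  0.388] turn [-0. -0.  0.] at [ 0.477  -0.2065  0.0702] t 9.45
```

View pics/w4.png

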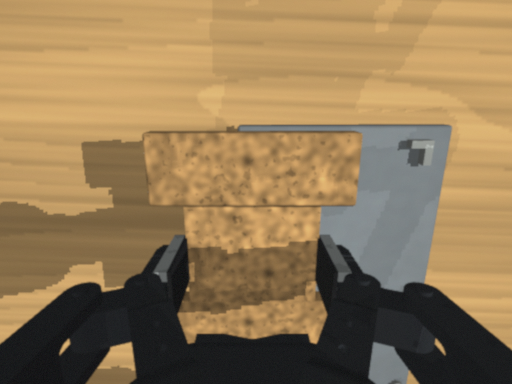

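```bash
python3 - <<'E'
from h import *
st=env.read_state();P=cam("wrist",st)
a=onz(P,(143,132),.0833);b=onz(P,(361,131),.0833);c=onz(P,(357,207),.0833);d=onz(P,(148,206),.0833);y=np.degrees(np.arctan2(-(b-a)[0],(b-a)[1]))
print(a,b,np.linalg.norm(a-b),"yaw",y)
m=(a+b)/2;cen=m+.058*np.array([np.cos(np.radians(y)),np.sin(np.radians(y))]);print("centre",cen,"tcp",st["ee_pos"])
print("plate front right",onz(P,(451,125),.012),"tab outer",onz(P,(433,140),.019))
E
```

```text
[ 0.4194 -0.254 ] [ 0.4155 -0.1624] 0.0916417450906931 yaw 2.4104412753854008
centre [ 0.4754 -0.2058] tcp [ 0.477  -0.2065  0.0702]
plate front right [ 0.4151 -0.0795] tab outer [ 0.4245 -0.0933]
```

Call:
servo_tool --pt "-0.06 0.2 0 0 0 0 -1" --pt "-0.13 0.405 0 0 0 0 -1" --pt "-0.13 0.405 0 0 0 0 -1" --pt "-0.13 0.405 0 0 0 0 -1" --pt "-0.13 0.405 0.15 0 0 0 -1" --pt "-0.13 0.405 0.28 0 0 0 -1" --pt "-0.13 0.405 0.31 0 0 0 -1" --pt "-0.13 0.405 0.31 0 0 0 -1"

```text
time: 10.25
ee_pos: [0.4936, -0.1457, 0.023]
eef_rot: [-0.017, 1.0, 0.0, -0.001]
force: [-0.7, 0.0, -1.6]
opening: 0.708
grasp_force: 44.2
```

```bash
python3 - <<'E'
from h import *
im,P,st=shot("wrist","w5.png");print(st["opening"],st["grasp_force"],st["force"])
plan([.4945,-.1447,.0095],np.radians(2.1))
E
```

```text
0.7084870649536353 44.16740298271179 [-0.7313  0.0166 -1.5945]
shift [-0.001  0.007  0.097] turn [-0.    -0.    -0.001] at [ 0.4944 -0.1458  0.024 ] t 10.3
```

View pics/w5.png

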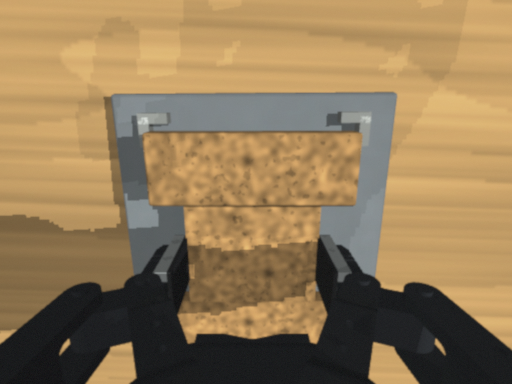

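Call:
servo_tool --pt "0 0.007 0.03 0 0 0 -1" --pt "0 0.007 0.06 0 0 0 -1" --pt "0 0.007 0.09 0 0 0 -1" --pt "0 0.007 0.1 0 0 0 -1" --pt "0 0.007 0.1 0 0 0 -1"

```text
time: 10.8
ee_pos: [0.4946, -0.1437, 0.009]
eef_rot: [-0.018, 1.0, -0.0, 0.0]
force: [-0.9, -0.5, -0.2]
opening: 0.711
grasp_force: 44.3
```

```bash
python3 - <<'E'
from h import *
im,P,st=shot("wrist","w6.png");print(st["opening"],st["grasp_force"],st["force"],st["ee_pos"])
E
```

```text
0.7111601861513486 44.30971384048462 [-0.8518 -0.4991 -0.1961] [ 0.4946 -0.1437  0.009 ]
```

View pics/w6.png

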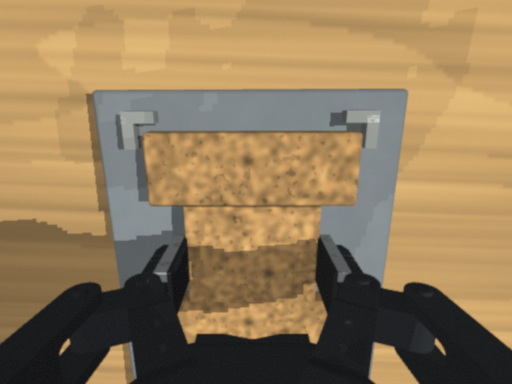

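Call:
servo_tool --pt "0.005 -0.011 0.003 0 0 0 -1" --pt "0.005 -0.011 0.003 0 0 0 -1" --pt "0.005 -0.011 0.003 0 0 0 0.6" --pt "0.005 -0.011 0.003 0 0 0 1" --pt "0.005 -0.011 0.003 0 0 0 1" --pt "0.005 -0.011 0.003 0 0 0 1" --pt "0.005 -0.011 -0.3 0 0 0 1" --pt "0.005 -0.011 -0.6 0 0 0 1" --pt "0.005 -0.011 -0.8 0 0 0 1" --pt "0.005 -0.011 -0.8 0 0 0 1"

```text
time: 11.85
ee_pos: [0.4972, -0.147, 0.135]
eef_rot: [-0.018, 1.0, -0.002, 0.005]
force: [1.3, 0.6, -0.1]
opening: 1.002
grasp_force: 0.0
```

```bash
python3 - <<'E'
from h import *
im,P,st=shot("wrist","w7.png")
plan([.4528,.0972,.13],np.radians(6.3))
cv2.imwrite("pics/w7b.png",cv2.resize(im,(800,600),interpolation=cv2.INTER_CUBIC))
np.save("P7.npy",P)
E
```

```text
shift [0.225 1.633 0.007] turn [-0.002  0.003 -0.047] at [ 0.4956 -0.1463  0.1319] t 11.9
```

View pics/w7b.png

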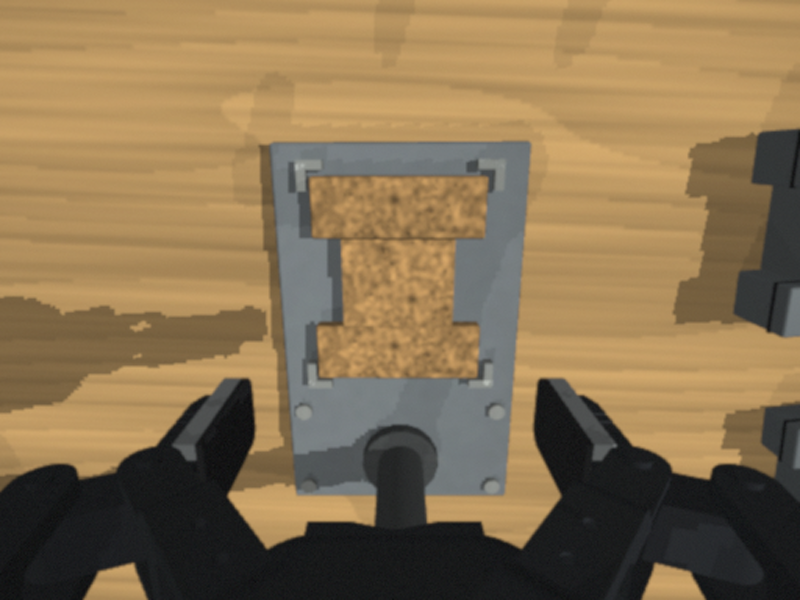

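The board lies inside all four tabs. Corners are at (309,178), (490,177), (478,378), (319,378); plate corners at (273,142), (530,142), (505,494), (296,494).

```bash
python3 - <<'E'
from h import *
P=np.load("P7.npy");f=lambda u,v:(u*.64-.2,v*.64-.2)
ang=lambda a,b:np.degrees(np.arctan2(*(b-a)[::-1]))
p=np.array([onz(P,f(*q),.012) for q in[(273,142),(530,142),(505,494),(296,494)]]);y=np.radians((ang(p[0],p[3])+ang(p[1],p[2]))/2)
print(p,np.degrees(y),"nest",p.mean(0)-.0375*np.array([np.cos(y),np.sin(y)]))
b=np.array([onz(P,f(*q),.022) for q in[(309,178),(490,177),(478,378),(319,378)]]);print(b,b.mean(0),ang(b[0],b[3]),ang(b[1],b[2]))
E
```

```text
[[ 0.4206 -0.2143]
 [ 0.4155 -0.0783]
 [ 0.6379 -0.068 ]
 [ 0.6437 -0.2072]] 2.231902027054574 nest [ 0.492  -0.1434]
[[ 0.4379 -0.1937]
 [ 0.4339 -0.0996]
 [ 0.5489 -0.0956]
 [ 0.5527 -0.1895]] [ 0.4933 -0.1446] 2.10023181110913 1.9918514327341323
```

Call:
servo_tool --pt "0.1 0.33 -0.1 0 0 0 1" --pt "0.1 0.66 -0.1 0 0 0 1" --pt "0.1 0.85 -0.1 0 0 0 1" --pt "0.1 0.85 -0.1 0 0 0 1"

```text
time: 12.3
ee_pos: [0.4724, -0.0155, 0.1417]
eef_rot: [-0.021, 1.0, 0.001, -0.002]
force: [-0.2, -0.6, -0.4]
opening: 1.001
grasp_force: 0.0
```

Call:
servo_tool --pt "0.12 0.33 0 0 0 -0.047 1" --pt "0.12 0.66 0 0 0 -0.047 1" --pt "0.12 0.78 0 0 0 -0.047 1" --pt "0.12 0.78 0 0 0 -0.047 1" --pt "0.12 0.78 0 0 0 -0.047 1"

```text
time: 12.8
ee_pos: [0.4514, 0.097, 0.1426]
eef_rot: [-0.055, 0.998, -0.0, -0.001]
force: [0.6, -0.5, 0.6]
opening: 1.0
grasp_force: 0.0
```

```bash
cat >> h.py <<'E'
def panel(z,near):
    """panel centre/yaw in the wrist view at lid height z, nearest to world point near"""
    im,P,st=shot("wrist");h=cv2.cvtColor(im,cv2.COLOR_BGR2HSV);m=(h[...,1]<40)&(h[...,2]>150)
    bs=blobs(m,300);c,a,r,s=min(bs,key=lambda b:np.hypot(*(onz(P,b[0],z)-near)))
    W=np.array([onz(P,q,z) for q in cv2.boxPoints(r)]);e=sorted([(np.linalg.norm(W[i]-W[i-1]),i) for i in range(4)])
    d=W[e[3][1]]-W[e[3][1]-1];yaw=np.degrees(np.arctan(d[1]/d[0]))
    print("panel",W.mean(0).round(4),"yaw",yaw.round(2),"size",e[0][0].round(4),e[3][0].round(4),"box",s); return W.mean(0),np.radians(yaw),P,c
E
python3 - <<'E'
from h import *
c,y,P,px=panel(.04,[.4528,.0972])
plan([*c,.008],y)
E
```

```text
panel [0.453  0.0976] yaw 4.76 size 0.0497 0.0895 box [ 221  139   63  103 6211]
shift [-0.012  0.006  0.899] turn [-0.    -0.001  0.017] at [0.4516 0.0966 0.1429] t 12.85
```

Call:
servo_tool --pt "-0.012 0.006 0.3 0 0 0.008 1" --pt "-0.012 0.006 0.55 0 0 0.008 1" --pt "-0.012 0.006 0.75 0 0 0.008 1" --pt "-0.012 0.006 0.85 0 0 0.008 1" --pt "-0.012 0.006 0.9 0 0 0.008 1" --pt "-0.012 0.006 0.9 0 0 0.008 1" --pt "-0.012 0.006 0.9 0 0 0.008 0.5" --pt "-0.012 0.006 0.9 0 0 0.008 -1" --pt "-0.012 0.006 0.9 0 0 0.008 -1" --pt "-0.012 0.006 0.9 0 0 0.008 -1" --grip_force 60

```text
time: 13.85
ee_pos: [0.4553, 0.0986, 0.0107]
eef_rot: [-0.049, 0.999, -0.0, 0.002]
force: [-0.8, -2.5, 5.7]
opening: 0.712
grasp_force: 68.5
```

Call:
servo_tool --pt "0 0 0 0 0 0 -1" --pt "0 0 0 0 0 0 -1" --pt "0 0 -0.15 0 0 0 -1" --pt "0 0 -0.4 0 0 0 -1" --pt "0 0 -0.6 0 0 0 -1" --pt "0 0 -0.7 0 0 0 -1" --pt "0 0 -0.7 0 0 0 -1"

```text
time: 14.55
ee_pos: [0.4549, 0.0991, 0.1161]
eef_rot: [-0.049, 0.999, 0.0, 0.002]
force: [0.1, 0.3, -3.6]
opening: 0.713
grasp_force: 73.7
```

```bash
cat >> h.py <<'E'
BC=np.array([.4932,-.1446]);BY=np.radians(2.05)
def held(h,g):
    """held case: lid height above TCP = h-g (g: TCP above case bottom at the grasp)"""
    st=env.read_state();print("opening",st["opening"].round(3),"grip",st["grasp_force"].round(1),"F",st["force"].round(1))
    c,y,P,px=panel(st["ee_pos"][2]+h-g,st["ee_pos"][:2]);st=env.read_state()
    r=R.from_quat(st["eef_rot"]).as_matrix();ty=np.arctan2(-r[0,1],r[1,1])
    print("tcp",st["ee_pos"],"tool yaw",np.degrees(ty).round(2),"offset in tool",r.T@np.append(c-st["ee_pos"][:2],0))
E
python3 - <<'E'
from h import *
held(.04,.008)
plan([*BC,.10],BY)
E
```

```text
Traceback (most recent call last):
  File "h.py", line 46, in held
    st=env.read_state();print("opening",st["opening"].round(3),"grip",st["grasp_force"].round(1),"F",st["force"].round(1))
                                        ^^^^^^^^^^^^^^^^^^^
AttributeError: 'float' object has no attribute 'round'
```

```bash
sed -i 's/st\["opening"\].round(3)/st["opening"]/;s/st\["grasp_force"\].round(1)/st["grasp_force"]/' h.py; python3 - <<'E'
from h import *
held(.04,.0107)
plan([*BC,.10],BY)
E
```

```text
opening 0.7129756907613641 grip 73.74336004257202 F [ 0.1  0.3 -3.6]
panel [0.447 0.098] yaw 1.99 size 0.0502 0.0786 box [  184   169   133   170 15846]
tcp [0.4536 0.0989 0.1141] tool yaw 5.62 offset in tool [ 0.0067 -0.0003 -0.    ]
shift [-0.103 -1.642  0.094] turn [0.    0.001 0.04 ] at [0.4536 0.0989 0.1141] t 14.6
```

Call:
servo_tool --pt "-0.05 -0.2 0 0 0 0.04 -1" --pt "-0.05 -0.5 0 0 0 0.04 -1" --pt "-0.05 -0.8 0 0 0 0.04 -1" --pt "-0.05 -0.8 0 0 0 0.04 -1"

```text
time: 15.0
ee_pos: [0.4716, -0.0238, 0.1116]
eef_rot: [-0.015, 1.0, -0.001, -0.002]
force: [0.5, -0.1, -3.3]
opening: 0.716
grasp_force: 73.6
```

Call:
servo_tool --pt "-0.02 -0.3 0 0 0 0 -1" --pt "-0.03 -0.6 0 0 0 0 -1" --pt "-0.04 -0.8 0 0 0 0 -1" --pt "-0.04 -0.82 0 0 0 0 -1" --pt "-0.04 -0.82 0 0 0 0 -1"

```text
time: 15.5
ee_pos: [0.4818, -0.1422, 0.1117]
eef_rot: [-0.017, 1.0, 0.001, -0.002]
force: [-0.8, 0.7, -3.5]
opening: 0.712
grasp_force: 73.5
```

```bash
sed -i 's|^    r=R.from_quat(st\["eef_rot"\]).as_matrix();ty|    c=c+(.0448-long_(y,P,px)/2)*np.array([np.cos(y),np.sin(y)]) if 0 else c\n&|' h.py; python3 - <<'E'
from h import *
held(.04,.0107)
plan([*(BC+[.001,.0005]),.0107+.022+.001],BY)
E
```

```text
opening 0.7119224312164919 grip 73.54491949081421 F [-0.8  0.7 -3.5]
panel [ 0.4864 -0.16  ] yaw -0.82 size 0.0085 0.0113 box [199 274  21  24 385]
tcp [ 0.4819 -0.1415  0.1119] tool yaw 2.0 offset in tool [-0.0039 -0.0186 -0.0001]
shift [-0.083 -0.021  0.521] turn [ 0.001 -0.002 -0.001] at [ 0.4819 -0.1415  0.1119] t 15.55
```

Call:
servo_tool --pt "-0.083 -0.021 0 0 0 0 -1" --pt "-0.083 -0.021 0 0 0 0 -1" --pt "-0.083 -0.021 0.2 0 0 0 -1" --pt "-0.083 -0.021 0.4 0 0 0 -1" --pt "-0.083 -0.021 0.47 0 0 0 -1" --pt "-0.083 -0.021 0.5 0 0 0 -1" --pt "-0.083 -0.021 0.5 0 0 0 -1" --pt "-0.083 -0.021 0.5 0 0 0 -1"

```text
time: 16.35
ee_pos: [0.4967, -0.1456, 0.0404]
eef_rot: [-0.018, 1.0, -0.001, 0.001]
force: [-0.4, -0.0, -3.2]
opening: 0.708
grasp_force: 73.3
```

```bash
python3 - <<'E'
from h import *
print(env.read_state()["force"],env.read_state()["opening"])
plan([*(BC+[.001,.0005]),.0107+.022],BY)
E
```

```text
[-0.3896 -0.0157 -3.1668] 0.7077369045963045
shift [0.016 0.011 0.051] turn [-0.001  0.001 -0.   ] at [ 0.4967 -0.1456  0.0404] t 16.35
```

```bash
cat >> h.py <<'E'
_rs=env.read_state
def avg(n=5):
    L=[]
    for i in range(n): env.capture("wrist");L.append(_rs())
    s=dict(L[-1]);
    for k in("ee_pos","force"): s[k]=np.mean([l[k] for l in L],0)
    s["sd"]=np.std([l["ee_pos"] for l in L],0); s["eef_rot"]=R.from_quat([l["eef_rot"] for l in L]).mean().as_quat(); return s
def plan(pos,yaw,n=5):
    st=avg(n);r0=R.from_quat(st["eef_rot"])
    best=min((R.from_euler("z",yaw+k*np.pi)*R.from_quat([0,1,0,0]) for k in(-1,0,1)),key=lambda r:(r0.inv()*r).magnitude())
    d=r0.inv().apply(np.array(pos)-st["ee_pos"])/.15; t=(r0.inv()*best).as_rotvec()/(np.pi/2)
    print("shift",d.round(3),"turn",t.round(3),"at",st["ee_pos"],"sd",st["sd"],"F",st["force"].round(1),"op",round(st["opening"],3),"t",st["time"])
E
python3 - <<'E'
from h import *
plan([*(BC+[.001,.0005]),.0107+.022],BY)
E
```

```text
shift [0.016 0.012 0.051] turn [-0.001  0.001 -0.   ] at [ 0.4966 -0.1458  0.0403] sd [0.0002 0.0001 0.0003] F [ 0.3  0.4 -3.4] op 0.711 t 16.6
```

Call:
servo_tool --pt "0.016 0.012 0 0 0 0 -1" --pt "0.016 0.012 0.02 0 0 0 -1" --pt "0.016 0.012 0.04 0 0 0 -1" --pt "0.016 0.012 0.05 0 0 0 -1" --pt "0.016 0.012 0.05 0 0 0 -1"

```text
time: 17.1
ee_pos: [0.4932, -0.1437, 0.0328]
eef_rot: [-0.018, 1.0, 0.0, -0.001]
force: [-5.1, 3.4, 7.8]
opening: 0.716
grasp_force: 74.8
```

```bash
python3 - <<'E'
from h import *
plan([*(BC+[.001,.0005]),.0107+.022],BY,2)
E
```

```text
shift [-0.006 -0.003  0.   ] turn [ 0.    -0.001 -0.   ] at [ 0.4932 -0.1437  0.0327] sd [0. 0. 0.] F [-6.1  2.5  7.1] op 0.711 t 17.2
```

Call:
servo_tool --pt "0 0 0 0 0 0 0.5" --pt "0 0 0 0 0 0 1" --pt "0 0 0 0 0 0 1" --pt "0 0 0 0 0 0 1" --pt "0 0 -0.2 0 0 0 1" --pt "0 0 -0.5 0 0 0 1" --pt "0 0 -0.75 0 0 0 1" --pt "0 0 -0.75 0 0 0 1"

```text
time: 18.0
ee_pos: [0.497, -0.1454, 0.1509]
eef_rot: [-0.018, 1.0, -0.003, 0.006]
force: [0.2, -0.1, 0.8]
opening: 1.0
grasp_force: 0.0
```

Call:
servo_tool --pt "0.06 0.3 0 0 0 0 1" --pt "0.06 0.6 0 0 0 0 1" --pt "0.06 0.9 0 0 0 0 1" --pt "0.06 0.9 0 0 0 0 1"

```text
time: 18.4
ee_pos: [0.4783, -0.005, 0.1427]
eef_rot: [-0.02, 1.0, 0.001, -0.001]
force: [-0.3, -0.8, 0.3]
opening: 0.999
grasp_force: 0.0
```

Call:
servo_tool --pt "0.06 0.3 0 0 0 0 1" --pt "0.06 0.6 0 0 0 0 1" --pt "0.06 0.9 0 0 0 0 1" --pt "0.06 0.9 0 0 0 0 1"

```text
time: 18.8
ee_pos: [0.465, 0.1289, 0.1432]
eef_rot: [-0.02, 1.0, 0.001, -0.0]
force: [-0.8, -0.9, 0.0]
opening: 1.001
grasp_force: 0.0
```

Call:
servo_tool --pt "0.06 0.3 0 0 0 0 1" --pt "0.06 0.6 0 0 0 0 1" --pt "0.06 0.9 0 0 0 0 1" --pt "0.06 0.9 0 0 0 0 1"

```text
time: 19.2
ee_pos: [0.4518, 0.2628, 0.1434]
eef_rot: [-0.02, 1.0, 0.0, -0.0]
force: [-0.1, -1.6, 0.3]
opening: 1.0
grasp_force: 0.0
```

Call:
servo_tool --pt "0.07 0.3 0 0 0 0.012 1" --pt "0.07 0.6 0 0 0 0.012 1" --pt "0.07 0.88 0 0 0 0.012 1" --pt "0.07 0.88 0 0 0 0.012 1" --pt "0.07 0.88 0 0 0 0.012 1"

```text
time: 19.7
ee_pos: [0.4373, 0.3907, 0.1429]
eef_rot: [-0.008, 1.0, -0.001, -0.0]
force: [0.3, -0.5, 0.4]
opening: 0.998
grasp_force: 0.0
```

```bash
python3 - <<'E'
from h import *
shot("side","s2.png");shot("top","t3.png")
c,y,P,px=panel(.04,[.437,.392])
plan([*c,.009],y,3)
E
```

```text
panel [0.4368 0.3915] yaw -0.72 size 0.0504 0.091 box [ 222  135   64  105 6267]
shift [0.003 0.009 0.898] turn [-0.    -0.     0.017] at [0.4373 0.3903 0.1437] sd [0.     0.0002 0.0001] F [ 0.1  0.1 -0.2] op 0.998 t 20.0
```

Call:
servo_tool --pt "0.003 0.009 0.3 0 0 0.008 1" --pt "0.003 0.009 0.55 0 0 0.008 1" --pt "0.003 0.009 0.75 0 0 0.008 1" --pt "0.003 0.009 0.85 0 0 0.008 1" --pt "0.003 0.009 0.9 0 0 0.008 1" --pt "0.003 0.009 0.9 0 0 0.008 1" --pt "0.003 0.009 0.9 0 0 0.008 0.5" --pt "0.003 0.009 0.9 0 0 0.008 -1" --pt "0.003 0.009 0.9 0 0 0.008 -1" --pt "0.003 0.009 0.9 0 0 0.008 -1" --grip_force 60

```text
time: 21.0
ee_pos: [0.438, 0.3939, 0.0114]
eef_rot: [-0.002, 1.0, 0.001, 0.002]
force: [-0.4, -0.8, 6.4]
opening: 0.718
grasp_force: 69.2
```

Call:
servo_tool --pt "0 0 0 0 0 0 -1" --pt "0 0 0 0 0 0 -1"

```text
time: 21.2
ee_pos: [0.438, 0.3939, 0.0114]
eef_rot: [-0.002, 1.0, 0.001, 0.002]
force: [0.1, -1.7, 7.1]
opening: 0.714
grasp_force: 69.2
```

Call:
servo_tool --pt "0 0 -0.15 0 0 0 -1" --pt "0 0 -0.4 0 0 0 -1" --pt "0 0 -0.7 0 0 0 -1" --pt "0 0 -0.8 0 0 0 -1" --pt "0 0 -0.8 0 0 0 -1"

```text
time: 21.7
ee_pos: [0.4378, 0.3943, 0.1318]
eef_rot: [-0.002, 1.0, 0.002, 0.003]
force: [-0.9, 0.5, -3.5]
opening: 0.71
grasp_force: 68.4
```

```bash
python3 - <<'E'
from h import *
plan([*BC,.11],BY,3)
E
```

```text
shift [-0.372 -3.582  0.117] turn [-0.001 -0.001 -0.02 ] at [0.4354 0.3925 0.127 ] sd [0.0007 0.0005 0.0013] F [-0.  -0.4 -5.4] op 0.713 t 21.85
```

Call:
servo_tool --pt "-0.1 -0.3 0 0 0 -0.02 -1" --pt "-0.1 -0.6 0 0 0 -0.02 -1" --pt "-0.1 -0.9 0 0 0 -0.02 -1" --pt "-0.1 -0.9 0 0 0 -0.02 -1"

```text
time: 22.25
ee_pos: [0.4496, 0.2532, 0.1246]
eef_rot: [-0.015, 1.0, -0.002, -0.003]
force: [-0.5, -0.2, -4.4]
opening: 0.712
grasp_force: 68.8
```

Call:
servo_tool --pt "-0.06 -0.3 0 0 0 0 -1" --pt "-0.06 -0.6 0 0 0 0 -1" --pt "-0.06 -0.9 0 0 0 0 -1" --pt "-0.06 -0.9 0 0 0 0 -1"

```text
time: 22.65
ee_pos: [0.4641, 0.1194, 0.1258]
eef_rot: [-0.015, 1.0, -0.001, -0.002]
force: [0.1, 0.3, -4.0]
opening: 0.71
grasp_force: 69.5
```

Call:
servo_tool --pt "-0.06 -0.3 0 0 0 0 -1" --pt "-0.06 -0.6 0 0 0 0 -1" --pt "-0.06 -0.9 0 0 0 0 -1" --pt "-0.06 -0.9 0 0 0 0 -1"

```text
time: 23.05
ee_pos: [0.4784, -0.0147, 0.1267]
eef_rot: [-0.015, 1.0, -0.001, -0.002]
force: [-0.2, 1.4, -4.1]
opening: 0.713
grasp_force: 69.8
```

Call:
servo_tool --pt "-0.06 -0.3 0 0 0 0 -1" --pt "-0.06 -0.6 0 0 0 0 -1" --pt "-0.06 -0.88 0 0 0 0 -1" --pt "-0.06 -0.88 0 0 0 0 -1"

```text
time: 23.45
ee_pos: [0.4925, -0.1456, 0.1271]
eef_rot: [-0.015, 1.0, -0.0, -0.001]
force: [0.3, 0.1, -4.9]
opening: 0.71
grasp_force: 69.9
```

```bash
python3 - <<'E'
from h import *
plan([*(BC+[.001,.0005]),.0114+.062],BY,4)
E
```

```text
shift [-0.014 -0.016  0.357] turn [ 0.001 -0.002 -0.001] at [ 0.4922 -0.142   0.1269] sd [0.0001 0.0009 0.0002] F [ 0.2  0.5 -4.7] op 0.713 t 23.65
```

Call:
servo_tool --pt "-0.014 -0.016 0 0 0 0 -1" --pt "-0.014 -0.016 0.15 0 0 0 -1" --pt "-0.014 -0.016 0.28 0 0 0 -1" --pt "-0.014 -0.016 0.31 0 0 0 -1" --pt "-0.014 -0.016 0.31 0 0 0 -1" --pt "-0.014 -0.016 0.31 0 0 0 -1"

```text
time: 24.25
ee_pos: [0.4958, -0.1449, 0.0833]
eef_rot: [-0.018, 1.0, -0.0, 0.001]
force: [-0.7, -0.1, -4.4]
opening: 0.716
grasp_force: 69.7
```

```bash
python3 - <<'E'
from h import *
im,P,st=shot("wrist","w8.png")
cv2.imwrite("pics/w8b.png",np.hstack([cv2.imread("pics/w8.png"),cv2.imread("pics/t3.png")[180:290,290:420].repeat(2,0).repeat(2,1)[:384,:260] if 0 else cv2.resize(cv2.imread("pics/t3.png")[180:308,290:386],(288,384))]))
plan([*(BC+[.001,.0005]),.0114+.062],BY,3)
E
```

```text
shift [0.012 0.008 0.069] turn [-0.001  0.001 -0.   ] at [ 0.496  -0.1453  0.0837] sd [0.0001 0.     0.0001] F [ 0.  -0.6 -4.2] op 0.712 t 24.45
```

View pics/w8b.png

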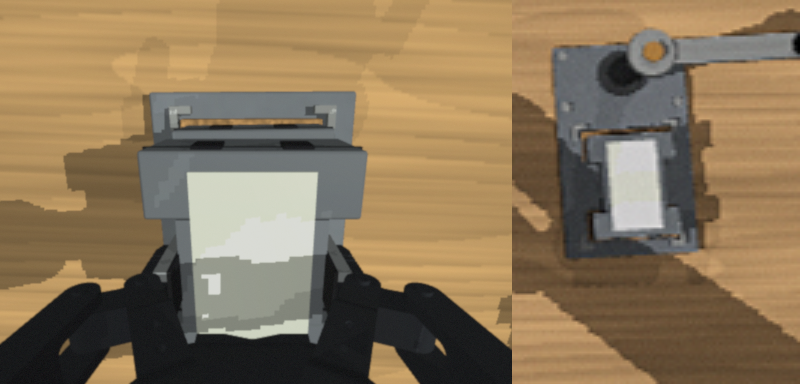

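The held case is square above deep_1, whose front edge is at row 128, inside the tabs. Lowering it onto deep_1.

Call:
servo_tool --pt "0.012 0.008 0.02 0 0 0 -1" --pt "0.012 0.008 0.04 0 0 0 -1" --pt "0.012 0.008 0.06 0 0 0 -1" --pt "0.012 0.008 0.068 0 0 0 -1" --pt "0.012 0.008 0.068 0 0 0 -1"

```text
time: 24.95
ee_pos: [0.4933, -0.1439, 0.0734]
eef_rot: [-0.018, 1.0, 0.0, -0.0]
force: [-4.9, 1.3, 3.7]
opening: 0.712
grasp_force: 71.1
```

```bash
python3 - <<'E'
from h import *
plan([*(BC+[.001,.0005]),.0114+.062],BY,2)
E
```

```text
shift [-0.006 -0.001 -0.   ] turn [ 0. -0. -0.] at [ 0.4933 -0.1439  0.0734] sd [0. 0. 0.] F [-5.1  2.8  3.9] op 0.711 t 25.05
```

Call:
servo_tool --pt "0 0 0 0 0 0 0.5" --pt "0 0 0 0 0 0 1" --pt "0 0 0 0 0 0 1" --pt "0 0 0 0 0 0 1" --pt "0 0 -0.2 0 0 0 1" --pt "0 0 -0.5 0 0 0 1" --pt "0 0 -0.6 0 0 0 1" --pt "0 0 -0.6 0 0 0 1"

```text
time: 25.85
ee_pos: [0.4954, -0.1448, 0.1658]
eef_rot: [-0.018, 1.0, -0.002, 0.003]
force: [0.7, 0.1, -0.2]
opening: 1.0
grasp_force: 0.0
```

Call:
servo_tool --pt "0.1 0.3 0 0 0 0 1" --pt "0.1 0.6 0 0 0 0 1" --pt "0.1 0.87 0 0 0 0 1" --pt "0.1 0.87 0 0 0 0 1"

```text
time: 26.25
ee_pos: [0.4719, -0.0102, 0.1595]
eef_rot: [-0.02, 1.0, 0.001, -0.002]
force: [0.6, -1.0, -0.2]
opening: 1.001
grasp_force: 0.0
```

Call:
servo_tool --pt "0.1 0.3 0 0 0 0 1" --pt "0.1 0.6 0 0 0 0 1" --pt "0.1 0.87 0 0 0 0 1" --pt "0.1 0.87 0 0 0 0 1"

```text
time: 26.65
ee_pos: [0.4528, 0.1188, 0.1603]
eef_rot: [-0.02, 1.0, 0.0, -0.001]
force: [-0.0, -0.6, 0.2]
opening: 0.997
grasp_force: 0.0
```

Call:
servo_tool --pt "0.12 0.3 0.1 0 0 0.018 1" --pt "0.12 0.6 0.15 0 0 0.018 1" --pt "0.12 0.87 0.15 0 0 0.018 1" --pt "0.12 0.87 0.15 0 0 0.018 1" --pt "0.12 0.87 0.15 0 0 0.018 1"

```text
time: 27.15
ee_pos: [0.4312, 0.2451, 0.1381]
eef_rot: [-0.004, 1.0, -0.001, -0.001]
force: [0.5, -0.7, 0.4]
opening: 1.005
grasp_force: 0.0
```

```bash
python3 - <<'E'
from h import *
c,y,P,px=panel(.028,[.4324,.2467])
plan([*c,.003],y,3)
E
```

```text
panel [0.434  0.2476] yaw -1.0 size 0.0503 0.0902 box [ 224  139   62  101 5892]
shift [-0.016  0.023  0.906] turn [-0.001 -0.001  0.014] at [0.4317 0.2443 0.139 ] sd [0.0001 0.     0.0002] F [-0.  -0.2 -0.1] op 0.999 t 27.35
```

Call:
servo_tool --pt "-0.012 0.021 0.3 0 0 0.007 1" --pt "-0.012 0.021 0.55 0 0 0.007 1" --pt "-0.012 0.021 0.75 0 0 0.007 1" --pt "-0.012 0.021 0.87 0 0 0.007 1" --pt "-0.012 0.021 0.915 0 0 0.007 1" --pt "-0.012 0.021 0.915 0 0 0.007 1" --pt "-0.012 0.021 0.915 0 0 0.007 0.5" --pt "-0.012 0.021 0.915 0 0 0.007 -1" --pt "-0.012 0.021 0.915 0 0 0.007 -1" --pt "-0.012 0.021 0.915 0 0 0.007 -1" --grip_force 60

```text
time: 28.35
ee_pos: [0.4352, 0.2494, 0.0045]
eef_rot: [0.002, 1.0, 0.0, 0.002]
force: [-0.1, 0.1, 5.5]
opening: 0.711
grasp_force: 68.1
```

Call:
servo_tool --pt "0 0 0 0 0 0 -1" --pt "0 0 0 0 0 0 -1"

```text
time: 28.55
ee_pos: [0.4352, 0.2494, 0.0045]
eef_rot: [0.002, 1.0, 0.0, 0.002]
force: [0.3, -0.4, 7.5]
opening: 0.707
grasp_force: 68.1
```

Call:
servo_tool --pt "0 0 -0.15 0 0 0 -1" --pt "0 0 -0.4 0 0 0 -1" --pt "0 0 -0.7 0 0 0 -1" --pt "0 0 -0.95 0 0 0 -1" --pt "0 0 -0.95 0 0 0 -1"

```text
time: 29.05
ee_pos: [0.437, 0.2505, 0.1519]
eef_rot: [0.002, 1.0, 0.002, 0.006]
force: [0.1, 0.1, -1.9]
opening: 0.709
grasp_force: 67.2
```

```bash
python3 - <<'E'
from h import *
plan([*BC,.145],BY,3)
E
```

```text
shift [-0.407 -2.623  0.004] turn [ 0.001  0.001 -0.025] at [0.4337 0.2492 0.1459] sd [0.0011 0.0005 0.0019] F [ 0.4 -0.  -2.9] op 0.708 t 29.2
```

Call:
servo_tool --pt "-0.14 -0.3 0 0 0 -0.025 -1" --pt "-0.14 -0.6 0 0 0 -0.025 -1" --pt "-0.14 -0.87 0 0 0 -0.025 -1" --pt "-0.14 -0.87 0 0 0 -0.025 -1"

```text
time: 29.6
ee_pos: [0.452, 0.1146, 0.1417]
eef_rot: [-0.015, 1.0, -0.001, -0.003]
force: [0.4, 0.6, -2.7]
opening: 0.711
grasp_force: 67.1
```

Call:
servo_tool --pt "-0.1 -0.3 0 0 0 0 -1" --pt "-0.1 -0.6 0 0 0 0 -1" --pt "-0.1 -0.88 0 0 0 0 -1" --pt "-0.1 -0.88 0 0 0 0 -1"

```text
time: 30.0
ee_pos: [0.4723, -0.0162, 0.1426]
eef_rot: [-0.015, 1.0, -0.0, -0.002]
force: [-1.4, 0.6, -1.5]
opening: 0.712
grasp_force: 67.2
```

Call:
servo_tool --pt "-0.1 -0.3 0 0 0 0 -1" --pt "-0.1 -0.6 0 0 0 0 -1" --pt "-0.1 -0.88 0 0 0 0 -1" --pt "-0.1 -0.88 0 0 0 0 -1" --pt "-0.1 -0.88 0 0 0 0 -1"

```text
time: 30.5
ee_pos: [0.4922, -0.1437, 0.1429]
eef_rot: [-0.017, 1.0, 0.001, -0.002]
force: [0.2, -0.3, -1.3]
opening: 0.708
grasp_force: 67.3
```

```bash
python3 - <<'E'
from h import *
plan([.4945,-.1443,.0045+.102],BY,4)
E
```

```text
shift [-0.013 -0.011  0.247] turn [ 0.001 -0.001  0.   ] at [ 0.4925 -0.1428  0.1436] sd [0.0002 0.0001 0.0004] F [-0.1  0.1 -2. ] op 0.712 t 30.7
```

Call:
servo_tool --pt "-0.007 -0.008 0.08 0 0 0 -1" --pt "-0.007 -0.008 0.16 0 0 0 -1" --pt "-0.007 -0.008 0.21 0 0 0 -1" --pt "-0.007 -0.008 0.21 0 0 0 -1" --pt "-0.007 -0.008 0.21 0 0 0 -1"

```text
time: 31.2
ee_pos: [0.4939, -0.1455, 0.1129]
eef_rot: [-0.018, 1.0, 0.0, -0.0]
force: [0.2, -0.6, -1.6]
opening: 0.711
grasp_force: 67.3
```

```bash
python3 - <<'E'
from h import *
plan([.4945,-.1443,.0045+.102],BY,3)
E
```

```text
shift [-0.001  0.01   0.048] turn [-0.     0.    -0.001] at [ 0.4944 -0.1458  0.1138] sd [0.0001 0.0001 0.0002] F [ 0.4 -0.2 -1.3] op 0.715 t 31.35
```

Call:
servo_tool --pt "0 0.01 0.015 0 0 0 -1" --pt "0 0.01 0.03 0 0 0 -1" --pt "0 0.01 0.045 0 0 0 -1" --pt "0 0.01 0.048 0 0 0 -1" --pt "0 0.01 0.048 0 0 0 -1"

```text
time: 31.85
ee_pos: [0.4942, -0.1442, 0.1066]
eef_rot: [-0.018, 1.0, -0.0, 0.0]
force: [-1.5, 0.1, 1.0]
opening: 0.711
grasp_force: 67.7
```

```bash
python3 - <<'E'
from h import *
plan([.4945,-.1443,.0045+.102],BY,2)
E
```

```text
shift [-0.002 -0.001  0.   ] turn [-0.  0. -0.] at [ 0.4942 -0.1442  0.1066] sd [0. 0. 0.] F [-1.7  0.4  1.3] op 0.705 t 31.95
```

Call:
servo_tool --pt "0 0 0 0 0 0 0.5" --pt "0 0 0 0 0 0 1" --pt "0 0 0 0 0 0 1" --pt "0 0 0 0 0 0 1" --pt "0 0 -0.2 0 0 0 1" --pt "0 0 -0.4 0 0 0 1" --pt "0 0 -0.5 0 0 0 1" --pt "0 0 -0.5 0 0 0 1"

```text
time: 32.75
ee_pos: [0.4957, -0.1449, 0.1842]
eef_rot: [-0.018, 1.0, -0.001, 0.003]
force: [1.0, 0.6, -0.8]
opening: 1.001
grasp_force: 0.0
```

Call:
servo_tool --pt "-0.1 0.3 0 0 0 0 1" --pt "-0.1 0.6 0 0 0 0 1" --pt "-0.1 0.95 0 0 0 0 1" --pt "-0.1 0.95 0 0 0 0 1"

```text
time: 33.15
ee_pos: [0.5026, 0.0033, 0.179]
eef_rot: [-0.021, 1.0, 0.001, -0.002]
force: [0.2, -1.0, -0.2]
opening: 1.002
grasp_force: 0.0
```

Call:
servo_tool --pt "-0.2 0.25 0 0 0 -0.07 1" --pt "-0.4 0.5 0 0 0 -0.07 1" --pt "-0.6 0.75 0.2 0 0 -0.07 1" --pt "-0.79 0.96 0.3 0 0 -0.07 1" --pt "-0.79 0.96 0.3 0 0 -0.07 1" --pt "-0.79 0.96 0.3 0 0 -0.07 1"

```text
time: 33.75
ee_pos: [0.6163, 0.1467, 0.1329]
eef_rot: [-0.073, 0.997, -0.0, -0.003]
force: [0.1, 0.3, 0.7]
opening: 0.999
grasp_force: 0.0
```

```bash
python3 - <<'E'
from h import *
c,y,P,px=panel(.028,[.6178,.1475])
plan([*c,.002],y,3)
E
```

```text
panel [0.6182 0.1479] yaw 6.84 size 0.0493 0.0902 box [ 222  139   62  103 6113]
shift [-0.007  0.014  0.899] turn [-0.     0.001  0.016] at [0.6174 0.1457 0.1368] sd [0.0002 0.0001 0.0006] F [-0.1  0.3  0.1] op 1.0 t 33.95
```

Call:
servo_tool --pt "-0.006 0.013 0.3 0 0 0.007 1" --pt "-0.006 0.013 0.55 0 0 0.007 1" --pt "-0.006 0.013 0.75 0 0 0.007 1" --pt "-0.006 0.013 0.87 0 0 0.007 1" --pt "-0.006 0.013 0.9 0 0 0.007 1" --pt "-0.006 0.013 0.9 0 0 0.007 1" --pt "-0.006 0.013 0.9 0 0 0.007 0.5" --pt "-0.006 0.013 0.9 0 0 0.007 -1" --pt "-0.006 0.013 0.9 0 0 0.007 -1" --pt "-0.006 0.013 0.9 0 0 0.007 -1" --grip_force 60

```text
time: 34.95
ee_pos: [0.6203, 0.1491, 0.0041]
eef_rot: [-0.067, 0.998, -0.0, 0.002]
force: [-0.5, -0.6, 6.6]
opening: 0.711
grasp_force: 68.4
```

Call:
servo_tool --pt "0 0 0 0 0 0 -1" --pt "0 0 0 0 0 0 -1"

```text
time: 35.15
ee_pos: [0.6203, 0.1491, 0.0041]
eef_rot: [-0.067, 0.998, -0.0, 0.002]
force: [-0.8, 0.0, 6.2]
opening: 0.707
grasp_force: 68.5
```

Call:
servo_tool --pt "0 0 -0.15 0 0 0 -1" --pt "0 0 -0.4 0 0 0 -1" --pt "0 0 -0.7 0 0 0 -1" --pt "0 0 -1 0 0 0 -1" --pt "0 0 -1 0 0 0 -1"

```text
time: 35.65
ee_pos: [0.6229, 0.1497, 0.1608]
eef_rot: [-0.067, 0.998, 0.0, 0.008]
force: [0.7, -1.0, -1.3]
opening: 0.711
grasp_force: 67.6
```

```bash
python3 - <<'E'
from h import *
plan([.4945,-.1443,.17],BY,3)
E
```

```text
shift [ 1.084 -1.828 -0.114] turn [0.    0.003 0.063] at [0.6191 0.1491 0.1535] sd [0.0014 0.0002 0.0025] F [-0.2  0.5 -2.7] op 0.708 t 35.8
```

Call:
servo_tool --pt "0.2 -0.1 -0.15 0 0 0.03 -1" --pt "0.45 -0.3 -0.15 0 0 0.063 -1" --pt "0.7 -0.5 -0.15 0 0 0.063 -1" --pt "0.95 -0.7 -0.15 0 0 0.063 -1" --pt "0.95 -0.7 -0.15 0 0 0.063 -1" --pt "0.95 -0.7 -0.15 0 0 0.063 -1"

```text
time: 36.4
ee_pos: [0.4891, 0.0254, 0.1712]
eef_rot: [-0.017, 1.0, 0.0, -0.002]
force: [1.0, -0.3, -2.0]
opening: 0.712
grasp_force: 67.4
```

Call:
servo_tool --pt "0.02 -0.3 0 0 0 0 -1" --pt "0.02 -0.6 0 0 0 0 -1" --pt "0.02 -0.9 0 0 0 0 -1" --pt "0.02 -0.9 0 0 0 0 -1" --pt "0.02 -0.9 0 0 0 0 -1"

```text
time: 36.9
ee_pos: [0.4929, -0.1092, 0.1727]
eef_rot: [-0.017, 1.0, 0.001, -0.001]
force: [-0.1, 1.2, -2.9]
opening: 0.709
grasp_force: 67.4
```

```bash
python3 - <<'E'
from h import *
plan([.4945,-.1443,.0041+.130],BY,4)
E
```

```text
shift [-0.003 -0.243  0.259] turn [ 0.001 -0.001  0.001] at [ 0.4928 -0.108   0.173 ] sd [0.     0.0003 0.0002] F [ 0.   0.  -2.1] op 0.709 t 37.1
```

Call:
servo_tool --pt "0 -0.12 0 0 0 0 -1" --pt "0 -0.238 0 0 0 0 -1" --pt "0 -0.238 0 0 0 0 -1" --pt "0 -0.238 0.1 0 0 0 -1" --pt "0 -0.238 0.18 0 0 0 -1" --pt "0 -0.238 0.215 0 0 0 -1" --pt "0 -0.238 0.215 0 0 0 -1" --pt "0 -0.238 0.215 0 0 0 -1"

```text
time: 37.9
ee_pos: [0.4937, -0.1445, 0.1411]
eef_rot: [-0.018, 1.0, 0.0, -0.0]
force: [0.8, -0.2, -1.0]
opening: 0.707
grasp_force: 67.4
```

```bash
python3 - <<'E'
from h import *
plan([.4945,-.1443,.0041+.130],BY,3)
E
```

```text
shift [-0.002  0.004  0.052] turn [-0.  0. -0.] at [ 0.4942 -0.1449  0.1419] sd [0.0001 0.0001 0.0002] F [ 0.5 -0.  -1.7] op 0.71 t 38.05
```

Call:
servo_tool --pt "0 0.004 0.015 0 0 0 -1" --pt "0 0.004 0.03 0 0 0 -1" --pt "0 0.004 0.045 0 0 0 -1" --pt "0 0.004 0.052 0 0 0 -1" --pt "0 0.004 0.052 0 0 0 -1"

```text
time: 38.55
ee_pos: [0.494, -0.1444, 0.1341]
eef_rot: [-0.018, 1.0, -0.0, 0.0]
force: [-2.7, -0.2, 0.8]
opening: 0.711
grasp_force: 67.8
```

```bash
python3 - <<'E'
from h import *
plan([.4945,-.1443,.0041+.130],BY,2)
E
```

```text
shift [-0.004  0.001 -0.   ] turn [-0.  0. -0.] at [ 0.4939 -0.1444  0.1341] sd [0. 0. 0.] F [-1.6  0.7  1.6] op 0.71 t 38.65
```

Call:
servo_tool --pt "0 0 0 0 0 0 0.5" --pt "0 0 0 0 0 0 1" --pt "0 0 0 0 0 0 1" --pt "0 0 0 0 0 0 1" --pt "0 0 -0.2 0 0 0 1" --pt "0 0 -0.4 0 0 0 1" --pt "0 0 -0.45 0 0 0 1" --pt "0 0 -0.45 0 0 0 1"

```text
time: 39.45
ee_pos: [0.4948, -0.1447, 0.2028]
eef_rot: [-0.018, 1.0, -0.001, 0.002]
force: [0.4, 0.2, 0.2]
opening: 1.002
grasp_force: 0.0
```

Call:
servo_tool --pt "-0.05 0.3 0 0 0 0 1" --pt "-0.05 0.6 0 0 0 0 1" --pt "-0.05 0.98 0 0 0 0 1" --pt "-0.05 0.98 0 0 0 0 1"

```text
time: 39.85
ee_pos: [0.4946, 0.0069, 0.1988]
eef_rot: [-0.02, 1.0, 0.001, -0.002]
force: [0.0, -0.9, 0.4]
opening: 1.0
grasp_force: 0.0
```

Call:
servo_tool --pt "-0.25 0.3 0 0 0 0 1" --pt "-0.25 0.6 0 0 0 0 1" --pt "-0.25 0.98 0 0 0 0 1" --pt "-0.25 0.98 0 0 0 0 1"

```text
time: 40.25
ee_pos: [0.5274, 0.1544, 0.1991]
eef_rot: [-0.02, 1.0, 0.0, -0.002]
force: [0.5, -0.7, -0.5]
opening: 1.0
grasp_force: 0.0
```

Call:
servo_tool --pt "-0.2 0.3 0 0 0 -0.1 1" --pt "-0.4 0.6 0.2 0 0 -0.1 1" --pt "-0.6 0.98 0.4 0 0 -0.1 1" --pt "-0.6 0.98 0.4 0 0 -0.1 1" --pt "-0.6 0.98 0.4 0 0 -0.1 1" --pt "-0.6 0.98 0.4 0 0 -0.1 1"

```text
time: 40.85
ee_pos: [0.6127, 0.3, 0.1386]
eef_rot: [-0.096, 0.995, -0.001, -0.002]
force: [1.0, -1.1, 0.2]
opening: 1.002
grasp_force: 0.0
```

```bash
python3 - <<'E'
from h import *
c,y,P,px=panel(.028,[.6142,.3003])
plan([*c,.002],y,3)
E
```

```text
panel [0.6145 0.3007] yaw 9.48 size 0.0496 0.0902 box [ 222  138   61  101 5878]
shift [-0.007  0.005  0.932] turn [-0.     0.     0.016] at [0.6136 0.2998 0.1418] sd [0.0001 0.0001 0.0004] F [ 0.6 -0.6  0.5] op 1.0 t 41.05
```

Call:
servo_tool --pt "0.002 0.004 0.3 0 0 0.005 1" --pt "0.002 0.004 0.55 0 0 0.005 1" --pt "0.002 0.004 0.75 0 0 0.005 1" --pt "0.002 0.004 0.87 0 0 0.005 1" --pt "0.002 0.004 0.932 0 0 0.005 1" --pt "0.002 0.004 0.932 0 0 0.005 1" --pt "0.002 0.004 0.932 0 0 0.005 0.5" --pt "0.002 0.004 0.932 0 0 0.005 -1" --pt "0.002 0.004 0.932 0 0 0.005 -1" --pt "0.002 0.004 0.932 0 0 0.005 -1" --grip_force 60

```text
time: 42.05
ee_pos: [0.6149, 0.3024, 0.0043]
eef_rot: [-0.092, 0.996, 0.0, 0.002]
force: [0.1, 0.7, 6.2]
opening: 0.713
grasp_force: 69.1
```

Call:
servo_tool --pt "0 0 0 0 0 0 -1" --pt "0 0 0 0 0 0 -1"

```text
time: 42.25
ee_pos: [0.6149, 0.3024, 0.0043]
eef_rot: [-0.092, 0.996, 0.0, 0.002]
force: [-0.5, 0.4, 7.4]
opening: 0.711
grasp_force: 69.1
```

Call:
servo_tool --pt "0 0 -0.15 0 0 0 -1" --pt "0 0 -0.4 0 0 0 -1" --pt "0 0 -0.7 0 0 0 -1" --pt "0 0 -1 0 0 0 -1" --pt "0 0 -1 0 0 0 -1"

```text
time: 42.75
ee_pos: [0.6173, 0.3035, 0.1612]
eef_rot: [-0.092, 0.996, 0.002, 0.007]
force: [1.7, 0.8, -0.6]
opening: 0.711
grasp_force: 68.3
```

Call:
servo_tool --pt "0 0 -0.3 0 0 0 -1" --pt "0 0 -0.3 0 0 0 -1" --pt "0 0 -0.3 0 0 0 -1"

```text
time: 43.05
ee_pos: [0.6133, 0.3019, 0.1973]
eef_rot: [-0.092, 0.996, 0.0, 0.001]
force: [0.4, 0.6, -2.6]
opening: 0.709
grasp_force: 68.3
```

```bash
python3 - <<'E'
from h import *
plan([.4942,-.1443,.20],BY,3)
E
```

```text
shift [ 1.316 -2.777 -0.033] turn [-0.    -0.002  0.095] at [0.6119 0.3014 0.1942] sd [0.0003 0.0001 0.0007] F [-0.9 -0.1 -2.3] op 0.712 t 43.2
```

Call:
servo_tool --pt "0.2 -0.2 -0.03 0 0 0.03 -1" --pt "0.45 -0.4 -0.03 0 0 0.095 -1" --pt "0.7 -0.6 -0.03 0 0 0.095 -1" --pt "0.85 -0.8 -0.03 0 0 0.095 -1" --pt "0.85 -0.8 -0.03 0 0 0.095 -1" --pt "0.85 -0.8 -0.03 0 0 0.095 -1"

```text
time: 43.8
ee_pos: [0.5087, 0.1598, 0.1994]
eef_rot: [-0.017, 1.0, 0.0, -0.001]
force: [0.1, 0.2, -2.1]
opening: 0.716
grasp_force: 68.1
```

Call:
servo_tool --pt "0.14 -0.3 0 0 0 0 -1" --pt "0.14 -0.6 0 0 0 0 -1" --pt "0.14 -0.9 0 0 0 0 -1" --pt "0.14 -0.9 0 0 0 0 -1"

```text
time: 44.2
ee_pos: [0.4939, 0.0213, 0.2004]
eef_rot: [-0.015, 1.0, -0.001, -0.0]
force: [0.0, 0.5, -1.6]
opening: 0.71
grasp_force: 68.1
```

Call:
servo_tool --pt "0.04 -0.3 0 0 0 0 -1" --pt "0.04 -0.6 0 0 0 0 -1" --pt "0.04 -0.9 0 0 0 0 -1" --pt "0.04 -0.9 0 0 0 0 -1" --pt "0.04 -0.9 0 0 0 0 -1"

```text
time: 44.7
ee_pos: [0.4925, -0.1101, 0.2003]
eef_rot: [-0.017, 1.0, 0.001, -0.0]
force: [0.1, 1.2, -2.2]
opening: 0.71
grasp_force: 68.1
```

```bash
python3 - <<'E'
from h import *
plan([.493,-.1443,.0043+.158],BY,4)
E
```

```text
shift [ 0.004 -0.235  0.254] turn [ 0.001 -0.     0.001] at [ 0.4923 -0.109   0.2004] sd [0.0001 0.0002 0.0001] F [ 0.4 -0.3 -2.1] op 0.708 t 44.9
```

Call:
servo_tool --pt "0.006 -0.12 0 0 0 0 -1" --pt "0.006 -0.232 0 0 0 0 -1" --pt "0.006 -0.232 0 0 0 0 -1" --pt "0.006 -0.232 0.1 0 0 0 -1" --pt "0.006 -0.232 0.18 0 0 0 -1" --pt "0.006 -0.232 0.21 0 0 0 -1" --pt "0.006 -0.232 0.21 0 0 0 -1" --pt "0.006 -0.232 0.21 0 0 0 -1"

```text
time: 45.7
ee_pos: [0.4923, -0.145, 0.1691]
eef_rot: [-0.018, 1.0, 0.0, -0.0]
force: [0.2, 0.2, -1.4]
opening: 0.702
grasp_force: 68.1
```

```bash
python3 - <<'E'
from h import *
plan([.493,-.1443,.0043+.158],BY,3)
E
```

```text
shift [-0.002  0.006  0.05 ] turn [-0.     0.001 -0.   ] at [ 0.4927 -0.1453  0.1699] sd [0.0001 0.0001 0.0002] F [-0.1 -0.5 -1.6] op 0.713 t 45.85
```

Call:
servo_tool --pt "-0.002 0.006 0.015 0 0 0 -1" --pt "-0.002 0.006 0.03 0 0 0 -1" --pt "-0.002 0.006 0.045 0 0 0 -1" --pt "-0.002 0.006 0.05 0 0 0 -1" --pt "-0.002 0.006 0.05 0 0 0 -1"

```text
time: 46.35
ee_pos: [0.4927, -0.1444, 0.1623]
eef_rot: [-0.018, 1.0, -0.0, 0.0]
force: [-2.7, 2.0, 1.3]
opening: 0.71
grasp_force: 68.6
```

```bash
python3 - <<'E'
from h import *
plan([.493,-.1443,.0043+.158],BY,2)
E
```

```text
shift [-0.002  0.    -0.   ] turn [-0.  0. -0.] at [ 0.4927 -0.1444  0.1623] sd [0. 0. 0.] F [-2.   0.5  1.5] op 0.71 t 46.45
```

Call:
servo_tool --pt "0 0 0 0 0 0 0.5" --pt "0 0 0 0 0 0 1" --pt "0 0 0 0 0 0 1" --pt "0 0 0 0 0 0 1" --pt "0 0 -0.2 0 0 0 1" --pt "0 0 -0.5 0 0 0 1" --pt "0 0 -0.8 0 0 0 1" --pt "0 0 -0.95 0 0 0 1" --pt "0 0 -0.95 0 0 0 1"

```text
time: 47.35
ee_pos: [0.4944, -0.1451, 0.3098]
eef_rot: [-0.018, 1.0, -0.002, 0.004]
force: [0.1, 0.1, -0.1]
opening: 1.003
grasp_force: 0.0
```

```bash
python3 - <<'E'
from h import *
w,P,st=shot("wrist","w9.png");s,_,_=shot("side","s9.png")
cv2.imwrite("pics/f1.png",np.hstack([cv2.resize(w,(420,315)),cv2.resize(s[170:350,220:430],(367,315),interpolation=cv2.INTER_CUBIC)]))
plan([.6157,-.2795,.31],np.radians(52.6),3)
E
```

```text
shift [-0.793 -0.931 -0.055] turn [ 0.002 -0.001 -0.562] at [ 0.4919 -0.144   0.3022] sd [0.0001 0.0001 0.0004] F [ 0.2  0.1 -0.8] op 1.0 t 47.6
```

View pics/f1.png

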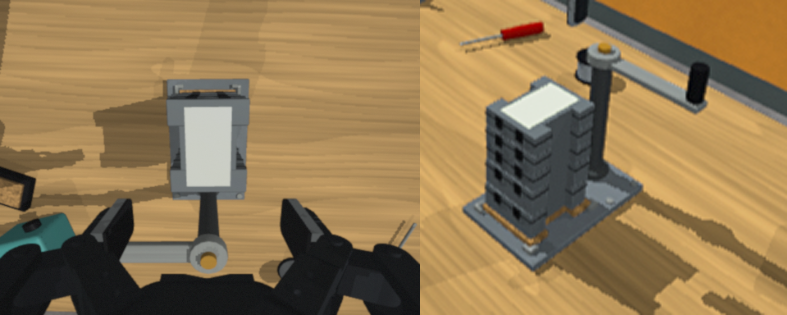

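The column stands square, five cases with clips at the same end, white lid up, and the spool and driver are undisturbed. Now the keeper.

Call:
servo_tool --pt "-0.2 -0.25 -0.05 0 0 -0.095 1" --pt "-0.4 -0.5 -0.05 0 0 -0.19 1" --pt "-0.6 -0.75 -0.05 0 0 -0.28 1" --pt "-0.79 -0.93 -0.05 0 0 -0.37 1" --pt "-0.79 -0.93 -0.05 0 0 -0.46 1" --pt "-0.79 -0.93 -0.05 0 0 -0.56 1" --pt "-0.79 -0.93 -0.05 0 0 -0.56 1" --pt "-0.79 -0.93 -0.05 0 0 -0.56 1"

```text
time: 48.4
ee_pos: [0.6155, -0.2793, 0.3103]
eef_rot: [-0.44, 0.898, 0.001, -0.001]
force: [0.7, 0.1, 0.3]
opening: 1.0
grasp_force: 0.0
```

```bash
python3 - <<'E'
from h import *
plan([.6157,-.2795,.2237],np.radians(52.6),3)
E
```

```text
shift [ 0.001 -0.002  0.584] turn [ 0.001 -0.    -0.003] at [ 0.6156 -0.2793  0.3113] sd [0.     0.     0.0003] F [-0.1 -0.3 -0. ] op 1.001 t 48.55
```

Call:
servo_tool --pt "0 0 0.2 0 0 0 1" --pt "0 0 0.4 0 0 0 1" --pt "0 0 0.54 0 0 0 1" --pt "0 0 0.58 0 0 0 1" --pt "0 0 0.58 0 0 0 1" --pt "0 0 0.58 0 0 0 0" --pt "0 0 0.58 0 0 0 -1" --pt "0 0 0.58 0 0 0 -1" --pt "0 0 0.58 0 0 0 -1" --pt "0 0 0.58 0 0 0 -1" --grip_force 25

```text
time: 49.55
ee_pos: [0.6161, -0.2797, 0.2257]
eef_rot: [-0.442, 0.897, -0.0, 0.0]
force: [-2.0, -0.2, 2.1]
opening: 0.25
grasp_force: 25.4
```

Call:
servo_tool --pt "0 0 0 0 0 0 -1" --pt "0 0 0 0 0 0 -1" --pt "0 0 0 0 0 0 -1"

```text
time: 49.85
ee_pos: [0.6161, -0.2797, 0.2257]
eef_rot: [-0.442, 0.897, -0.0, 0.0]
force: [-0.0, 1.1, 4.5]
opening: 0.25
grasp_force: 25.6
```

```bash
python3 -c "
from arc import *
print(env.read_state()['grasp_force'],env.read_state()['opening'])
arc([.611,-.1395],181.5,-50,10)"
```

```text
25.581612288951874 0.24972609636290785
r 0.1402808957463295 bearing 272.0906560482118 [ 0.6161 -0.2797  0.2257] [-0.0333  1.0515  4.5001]
[np.float64(0.08), np.float64(0.12)] 0.056
[np.float64(0.15), np.float64(0.25)] 0.111
[np.float64(0.19), np.float64(0.4)] 0.167
[np.float64(0.21), np.float64(0.54)] 0.222
[np.float64(0.21), np.float64(0.69)] 0.278
[np.float64(0.18), np.float64(0.83)] 0.333
[np.float64(0.13), np.float64(0.97)] 0.389
[np.float64(0.06), np.float64(1.1)] 0.444
[np.float64(-0.02), np.float64(1.22)] 0.5
[np.float64(-0.13), np.float64(1.32)] 0.556
```

Beyond one call's range, so I close it in two parts.

Call:
servo_tool --pt "0.08 0.12 0 0 0 0.056 -1" --pt "0.15 0.25 0 0 0 0.11 -1" --pt "0.19 0.4 0 0 0 0.167 -1" --pt "0.21 0.54 0 0 0 0.22 -1" --pt "0.21 0.69 0 0 0 0.28 -1" --pt "0.18 0.83 0 0 0 0.33 -1" --pt "0.18 0.83 0 0 0 0.33 -1"

```text
time: 50.55
ee_pos: [0.4975, -0.2268, 0.2256]
eef_rot: [-0.195, 0.981, -0.002, -0.003]
force: [-11.8, -7.5, 5.0]
opening: 0.248
grasp_force: 26.2
```

```bash
python3 -c "
from arc import *
print(env.read_state()['grasp_force'],env.read_state()['opening'])
arc([.611,-.1395],181,-20,5)"
```

```text
26.160171926021576 0.24769564495844767
r 0.14319677914945608 bearing 217.55818806629716 [ 0.4975 -0.2268  0.2256] [-11.8344  -7.4681   5.0128]
[np.float64(0.0), np.float64(0.12)] 0.044
[np.float64(0.01), np.float64(0.24)] 0.089
[np.float64(0.0), np.float64(0.36)] 0.133
[np.float64(-0.02), np.float64(0.48)] 0.178
[np.float64(-0.05), np.float64(0.59)] 0.222
```

Call:
servo_tool --pt "0 0.12 0 0 0 0.044 -1" --pt "0.01 0.24 0 0 0 0.089 -1" --pt "0 0.36 0 0 0 0.133 -1" --pt "-0.02 0.48 0 0 0 0.178 -1" --pt "-0.05 0.59 0 0 0 0.22 -1" --pt "-0.05 0.59 0 0 0 0.22 -1" --pt "-0.05 0.59 0 0 0 0.22 -1"

```text
time: 51.25
ee_pos: [0.4715, -0.1453, 0.2254]
eef_rot: [-0.024, 1.0, -0.006, -0.003]
force: [-9.8, -16.9, 4.5]
opening: 0.246
grasp_force: 27.8
```

```bash
python3 -c "
from arc import *
print(env.read_state()['grasp_force'],env.read_state()['opening'])
arc([.611,-.1395],179.5,0,1)"
```

```text
27.800429463386536 0.24613615091696772
r 0.13964158981479635 bearing 182.3698599540545 [ 0.4715 -0.1453  0.2254] [ -9.8349 -16.8535   4.5255]
[np.float64(0.0), np.float64(0.05)] 0.0
```

Call:
servo_tool --pt "0 0.02 0 0 0 0 -1" --pt "0 0.02 0 0 0 0 -1" --pt "0 0.02 0 0 0 0 -1"

```text
time: 51.55
ee_pos: [0.4715, -0.1452, 0.2254]
eef_rot: [-0.023, 1.0, -0.009, -0.002]
force: [-9.2, -27.9, 2.1]
opening: 0.249
grasp_force: 30.4
```

Call:
servo_tool --pt "0 -0.015 0 0 0 0 -0.2" --pt "0 -0.015 0 0 0 0 0.3" --pt "0 -0.015 0 0 0 0 0.3" --pt "0 -0.015 0 0 0 0 0.3" --pt "0 -0.015 -0.3 0 0 0 0.3" --pt "0 -0.015 -0.6 0 0 0 0.6" --pt "0 -0.015 -0.9 0 0 0 1" --pt "0 -0.015 -0.9 0 0 0 1"

```text
time: 52.35
ee_pos: [0.4758, -0.1402, 0.3684]
eef_rot: [-0.026, 1.0, -0.003, 0.006]
force: [0.2, -0.6, 0.1]
opening: 0.997
grasp_force: 0.0
```

Call:
servo_tool --pt "0.3 0.3 0 0 0 0 1" --pt "0.3 0.6 0 0 0 0 1" --pt "0.3 0.95 0 0 0 0 1" --pt "0.3 0.95 0 0 0 0 1" --pt "0.3 0.95 0 0 0 0 1"

```text
time: 52.85
ee_pos: [0.4211, 0.0017, 0.3596]
eef_rot: [-0.027, 1.0, -0.0, 0.0]
force: [0.0, -0.1, 0.4]
opening: 1.002
grasp_force: 0.0
```

```bash
python3 - <<'E'
from h import *
t,T,_=shot("top","t9.png");s,_,_=shot("side","s10.png")
cv2.imwrite("pics/f2.png",np.hstack([cv2.resize(t[170:300,280:410],(420,420),interpolation=cv2.INTER_CUBIC),cv2.resize(s[150:350,220:400],(378,420),interpolation=cv2.INTER_CUBIC)]))
E
```

```text
(no output)
```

View pics/f2.png

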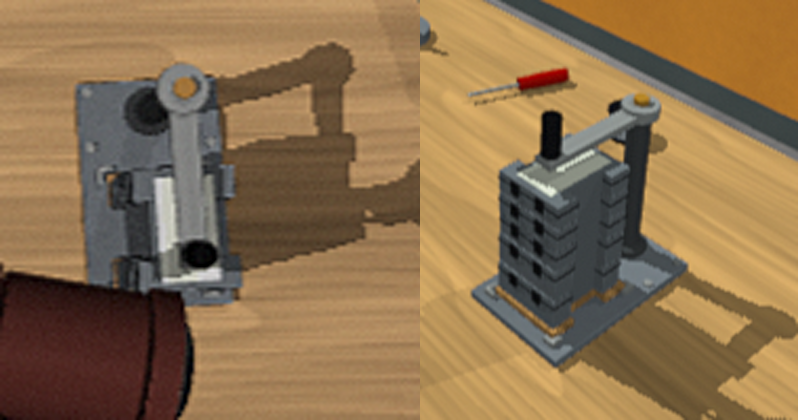

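The pictures show the bar lying along the dock over the column, with the column square. The knob did not give when I pushed further, so the bar is on its closed stop. Handing in.

```bash
python3 -c "
from workcell import env
print(env.job_done())"
```

```text
the job is handed in; nothing more can be done
None
```

The job is handed in at about 53 s of the 210 s allowed: the board is in the nest, the two deep cases and then the three flat cases are stacked squarely lid up, and the keeper bar is back on its closed stop; the spool and screwdriver were not touched.

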